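# Load the spring scale to its mark and shut the weight case

### The arm

A 6-joint arm with a two-finger parallel gripper is mounted at the origin on the work surface. World frame = base frame: x ahead of the robot, y to its left, z up, the work surface at z = 0. Lengths are in mm, angles in rad, forces in N, time in s.
With the tool pointing down it reaches from about 400 to 925 mm from the base axis. Payload 12.5 kg.
Tool frame: the origin (TCP) lies at the very end of the fingers, on their centre line; the grasp point (between the pads) lies behind it (env.grip_depth is the z of the grasp point in the tool frame, in mm); z points along the fingers, y is the line along which they close (so a half turn about z gives the same grasp; the last joint's range is limited). The gripper opens to 95 mm and grips with 3 to 60 N. Pads are 20 mm wide; open, the fingers measure 119 mm over their backs; the gripper's body (75 mm by 180 mm) begins 59 mm behind the grasp point.
Start: joints at [1.02, 0.491, 1.559, -0, 1.092, -0.106], TCP at [268.91, 564.211, 214.661] pointing down, gripper open.
Joint ranges: [-3.1, 3.1], [-0.84, 2.19], [0.05, 2.79], [-1.13, 4.28], [0.06, 2.93], [-2.69, 2.69]. Speed limits (rad/s): [2.22, 2.22, 2.79, 3.14, 3.14, 3.14].

### API

Orientations are given as [roll, pitch, yaw] about the fixed x, y, z axes, in that order (R = Rz(yaw) Ry(pitch) Rx(roll)).
In Python, from cell import env, optics gives the robot as it stands.
- The arm moves only by the tool step_arm, never from a script. Its argument "moves" is a list of rows, each an object of numbers: "tx", "ty", "tz": the shift along the tool's x, y, z in mm; "roll": the turn about the tool's z in rad. In form: [{"tx": .., "ty": .., "tz": .., "roll": ..}, ...]. A call has 1 to 12 rows; each row is the pose to reach, as a shift and turn from the pose commanded when the call began, along the tool's axes at that moment; what a row does not reach only later rows make up. A row lasts 1/12 s, in which the tool goes at most 41.7 mm and 7.16 degrees, less where a joint would pass 70% of its speed; a pose out of reach is approached as far as the arm can. A call with a gripper value outside its range is refused whole. "grip" is the finger opening in mm, from 0 to 95.1, set as the call begins (left out, the last holds). The fingers move at their own pace and stop on an object; the grip force is fixed at half the most. Time passes only in rows, so rows that repeat a pose let the fingers close. It gives the time, the measured TCP pose, the force, the opening and the grip force at its end, in the units of the state.
- env.state(): the state, without advancing time (a new reading comes with each control period).
- optics.read_camera(name): name is "scene" or "top" or "wrist"; returns a dict with "pixels" (420x560x3 uint8, blue, green, red), "mtx" (3x3 intrinsics, pixels), "dist" ([k1, k2, p1, p2, k3] as OpenCV has them; the pictures are not rectified), "view" (4x4, takes a point from world to camera coordinates). Camera axes: x right, y down, z forward; pixel columns grow to the right and rows downward; lengths in mm; the calibration is good to about 2 mm. A picture is of the moment at which its call begins. There is no depth.
- env.job_done(): hands the job in; it is judged then, once.
The state is a dict: "t": time; "joints": joint angles; "qvel": joint speeds; "tau": joint torques, N m; "eef_pos": TCP position; "tcp_rot": TCP orientation; "ft_force": force on the tool from outside, world axes, zero at the start; "moment": the same for the moment, N m; "opening": opening from 0.0 (shut) to 1.0 (fully open); "grip_force": force on a finger pad.
Only numpy, scipy, OpenCV 4.12 (cv2) and the standard library are available. Lean on these libraries where they do the work, as an engineer would, in place of code of your own. Each camera call takes 0.05 s, during which the arm holds its last target. There are 200 camera calls.

### The job

Take weights from the wooden case and set them down on the pan of the spring scale, without dropping them, until its pointer comes to rest between the two jaws of the target mark. Leave the weights that are not needed standing in the case, close its lid fully, and do not shift the mark or disturb the bottle, jar and spatula.

Things in the scene. Friction and masses are not known exactly. Their poses are not given: they have to be found in the camera images.
- weight_small: small aluminium check weight, about 140 g: upright round body 36 mm in diameter and 42 mm high, with a knob on top, 70 mm high in all. The knob is 26 mm in diameter and takes up the top 18 mm, on a 20 mm neck. Origin: centre of its underside; z is its axis. Starts standing in one of the three compartments of the case, in any order.
- weight_medium: medium aluminium check weight, about 280 g: upright round body 48 mm in diameter and 50 mm high, with a knob on top, 78 mm high in all. The knob is 26 mm in diameter and takes up the top 18 mm, on a 20 mm neck. Origin: centre of its underside; z is its axis. Starts standing in one of the three compartments of the case, in any order.
- weight_large: large aluminium check weight, about 420 g: upright round body 57 mm in diameter and 54 mm high, with a knob on top, 82 mm high in all. The knob is 26 mm in diameter and takes up the top 18 mm, on a 20 mm neck. Origin: centre of its underside; z is its axis. Starts standing in one of the three compartments of the case, in any order.
- case: open wooden weight case, fixed to the bench: 150 mm (x, front to back) by 260 mm (y) by 94 mm high outside, walls and floor 6 mm. Two 10 mm high strips on its floor, at y = -41 and +41 mm, part it into three compartments in a row along y. Origin: centre of its underside; the front (-x) faces the robot.
- lid (a joint): angle of the case's wooden lid in rad: 0 = shut flat on the rim, starts open near 1.65 (leaning slightly back beyond upright). The hinge is stiff: the lid stays where it is left; about 2 to 3 N at its front edge moves it.
- lid_hinge (a point): point on the lid's hinge line, at the middle of the case's far (+x) top rim; y runs along the hinge and the frame turns with the lid. The lid reaches 150 mm from here along its own -x, 260 mm wide in y, 8 mm thick; its outer face is at its own z = +8 mm.
- lid_handle (a point): tip of the knob on the lid's outer face, 30 mm from the lid's front edge and 35 mm off the outer face; when the lid is open the knob points away from the robot.
- scale: spring scale, fixed to the bench: grey base 170 mm (x) by 190 mm (y) by 50 mm high, a sprung pan above it, and on its left (+y) side, 113 mm from the centre, an upright black slotted gauge plate 108 mm wide whose top is at 195 mm. Origin: centre of its underside.
- pan_floor (a point): centre of the pan's floor (upper side), 144 mm above the bench when empty; it sinks as the pan is loaded. The pan is a flat steel tray, 150 mm (x) by 200 mm (y) outside with a 4 mm thick rim standing 6 mm above its floor; it slides straight up and down without tilting.
- pan (a joint): how far the pan has sunk, in m: 0 empty, stop at 0.074. It sinks about 12 mm for each 140 g.
- pointer_tip (a point): tip of the white pointer that moves with the pan, a level bar 5 mm thick and 52 mm long seen on the outer (+y) face of the gauge plate; it reaches sideways (towards -x of the scale, the robot) in front of the jaws.
- mark (a joint): height setting of the target mark on the gauge plate: the pan deflection in m at which the pointer stands midway between the jaws. It is preset: leave it.
- mark_mid (a point): middle of the target mark: a white C-shaped clamp with two level jaws 52 mm long, one above and one below, 16 mm apart (8 mm either side of this point), each 5 mm thick and standing out 22 mm from the plate, so that the upper jaw is also seen from above, on the outer (+y) face of the gauge plate.
- wash_bottle: bystander: white plastic bottle, 68 mm in diameter, 170 mm high, standing. Origin: centre of its underside.
- jar: bystander: glass jar with steel cap, 76 mm in diameter, 95 mm high, standing. Origin: centre of its underside.
- spatula: bystander: spatula with wooden handle, 200 mm long, lying flat on the bench beyond the case and the scale, roughly along y. Origin: on its underside, midway along; x along it.
Things that resemble listed ones, but are neither listed nor needed, are in the scene too. What is shaped like the weight_small but blue or orange is not meant.

How it is judged:
By the outcome, as a careful person would: the job done as asked, in the order asked, and still so for the second after the job is handed in, with the robot touching nothing.
It also fails if it takes over 72 s, if anything falls off the work surface, if the arm or the gripper's body presses on something with over 40 N, if the wrist force passes 120 N, or if a joint passes its speed limit or range.

## Working session

There is one attempt and no reset: what is moved stays moved. The work goes in short steps, Python scripts to look and compute and a tool call to move; the robot and the scene stay as the last step left them, time stands still between calls to the robot, and variables do not carry over. Pictures are saved under pics/ and viewed, at most 10 in all, crops included, and the job is handed in when it is done.

Besides the shell and the picture viewer there is one more tool, called after "Call:" as name(argument=value, ...), one argument or row to a line, values as JSON. step_arm: Moves the arm, as the interface text tells. Its arguments: {"type":"object","properties":{"moves":{"type":"array"},"grip":{"type":"number"}},"required":["moves"]}

```bash
mkdir -p pics; ls
python3 - <<'E'
from cell import env, optics
import cv2, numpy as np
print(env.state(), env.grip_depth)
ims=[]
for n in ["scene","top","wrist"]:
    c=optics.read_camera(n); np.savez(f"pics/{n}0.npz",**c); cv2.imwrite(f"pics/{n}0.png",c["pixels"])
    print(n,np.round(c["mtx"],1).tolist(),np.round(c["dist"],3),np.round(c["view"],3).tolist())
E
```

```text
pics
{'t': 0.0, 'joints': array([ 1.02039884e+00,  4.91560118e-01,  1.55948216e+00, -1.72623993e-06,
        1.09168771e+00, -1.05604591e-01]), 'qvel': array([ 0.00169522,  0.00052367,  0.00106021, -0.00185823,  0.00111807,
       -0.00027433]), 'tau': array([-1.09348235e-03, -6.12649941e+01, -2.58178103e+01,  6.92166318e-02,
        4.83726931e-02, -1.63864297e-04]), 'eef_pos': array([268.76660976, 563.97544431, 214.05013685]), 'tcp_rot': array([-3.14046149e+00, -1.18362324e-04,  2.69680049e+00]), 'ft_force': array([-0.05399003,  0.18185051, -0.23409172]), 'moment': array([-0.005094  , -0.04009166, -0.01137426]), 'grip_force': 0.0, 'opening': 0.9952828519550267} -18.8
scene [[402.7, 0.0, 276.1], [0.0, 402.7, 211.6], [0.0, 0.0, 1.0]] [-0.062  0.     0.     0.     0.   ] [[0.44, 0.898, 0.01, -213.483], [0.724, -0.349, -0.595, -330.934], [-0.53, 0.269, -0.804, 1464.609], [0.0, 0.0, 0.0, 1.0]]
top [[409.5, 0.0, 282.7], [0.0, 409.5, 217.9], [0.0, 0.0, 1.0]] [-0.05  0.    0.    0.    0.  ] [[-0.018, -1.0, -0.021, 15.665], [-0.993, 0.02, -0.117, 531.936], [0.117, 0.018, -0.993, 1148.668], [0.0, 0.0, 0.0, 1.0]]
wrist [[303.0, 0.0, 282.2], [0.0, 303.0, 209.9], [0.0, 0.0, 1.0]] [-0.034  0.     0.     0.     0.   ] [[0.43, 0.903, -0.002, -622.741], [0.862, -0.41, 0.296, -32.981], [0.267, -0.129, -0.955, 392.577], [0.0, 0.0, 0.0, 1.0]]
```

View pics/scene0.png

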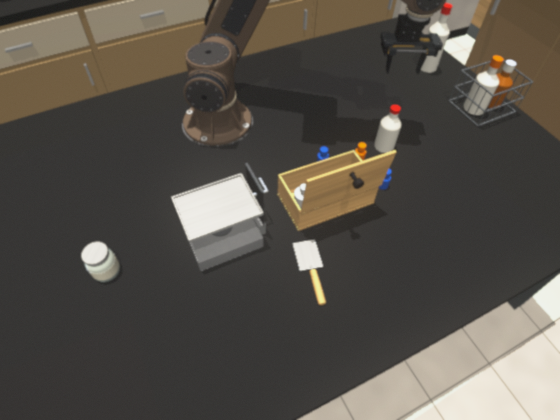

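View pics/top0.png

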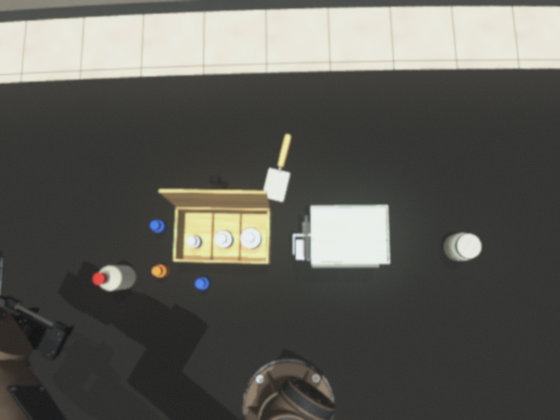

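The scene view (from the far side) shows the scale at (220,215), the gauge at (258,185), the case at (335,190) with its lid up, the bottle at (388,135), and the jar at (100,262). The top view shows the weights at (194,241) small, (223,239) medium and (251,238) large, with the mark near (300,245). Next I'll zoom in on both.

Run:
```python
import cv2, numpy as np
t=np.load("pics/top0.npz")["pixels"]; s=np.load("pics/scene0.npz")["pixels"]
a=cv2.resize(t[200:275,165:325],None,fx=5,fy=5,interpolation=cv2.INTER_CUBIC)[:, :800]
b=cv2.resize(s[150:240,235:315],None,fx=2.44,fy=2.44,interpolation=cv2.INTER_CUBIC)
b=cv2.resize(s[155:240,235:290],None,fx=2.6,fy=2.6,interpolation=cv2.INTER_CUBIC)
w=cv2.resize(np.load("pics/wrist0.npz")["pixels"],(294,221))
o=np.zeros((600,800,3),np.uint8); o[:375]=a; o[377:377+b.shape[0],:b.shape[1]]=np.clip(b*1.5,0,255); o[377:598,400:694]=w
cv2.imwrite("pics/m1.png",o)
```

```text
(no output)
```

View pics/m1.png

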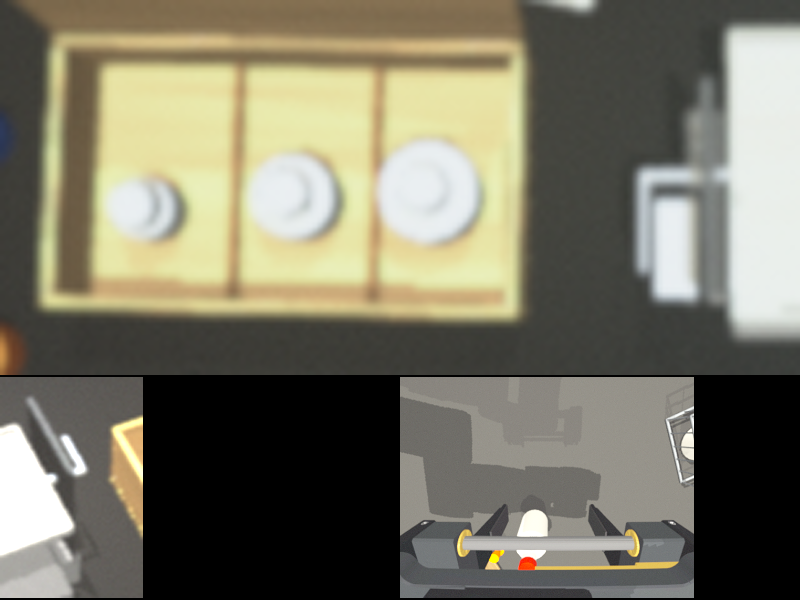

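The zoomed crop puts the knobs at about (192.6,240.6), (221.6,238) and (249.8,237.4) in the top view. The upper jaw is a white block at x 295–304, y 239–260, and the bracket shape beside it is the pointer. Now for positions.

```bash
cat > h.py <<'E'
import cv2, numpy as np
def load(n): return dict(np.load(f"pics/{n}.npz"))
def ray(c,p):
    u=cv2.undistortPoints(np.float64(p).reshape(-1,1,2),c["mtx"],c["dist"]).reshape(-1,2)
    R=c["view"][:3,:3]; o=-R.T@c["view"][:3,3]
    d=np.c_[u,np.ones(len(u))]@R
    return o,d
def plane(c,p,v,ax=2):
    o,d=ray(c,p); v=np.broadcast_to(v,len(d)); return o+d*((v-o[ax])/d[:,ax])[:,None]
def proj(c,P):
    R,_=cv2.Rodrigues(c["view"][:3,:3]); return cv2.projectPoints(np.float64(P).reshape(-1,1,3),R,c["view"][:3,3],c["mtx"],c["dist"])[0].reshape(-1,2)
def tri(c1,p1,c2,p2):
    o1,d1=ray(c1,[p1]);o2,d2=ray(c2,[p2]);A=np.c_[d1[0],-d2[0]];s=np.linalg.lstsq(A,o2-o1,rcond=None)[0]
    a=o1+d1[0]*s[0];b=o2+d2[0]*s[1];return (a+b)/2,np.linalg.norm(a-b)
E
python3 - <<'E'
from h import *
np.set_printoptions(precision=1,suppress=True)
t=load("top0");s=load("scene0");w=load("wrist0")
for n,c in (("top",t),("scene",s),("wrist",w)): print(n,ray(c,[(0,0)])[0])
print("knobs",plane(t,[(192.6,240.6),(221.6,238),(249.8,237.4)],[76,84,88]))
cr=np.array([(52,38),(527,42),(522,318),(38,308)])/5+[165,200]
print("case rim",plane(t,cr,94))
# pan
hsv=cv2.cvtColor(t["pixels"],cv2.COLOR_BGR2HSV)
m=((hsv[...,2]>165)&(hsv[...,1]<40)).astype(np.uint8); m[:190]=0; m[:,:309]=0; m[:,405:]=0
cs=cv2.findContours(m,0,2)[0]; k=max(cs,key=cv2.contourArea); r=cv2.minAreaRect(k); b=cv2.boxPoints(r)
P=plane(t,b,150); print("pan box px",b.tolist(),"\n",P,P.mean(0),np.linalg.norm(P-np.roll(P,1,0),axis=1))
jaw=np.array([(652,197),(652,302),(697,302),(697,197)])/5+[165,200]
for z in (150,170,185): print("jaw",z,plane(t,jaw,z)[:, :2].tolist())
# jaw white in scene
print("scene pan proj",proj(s,P))
E
```

```text
top [ 393.6  -16.2 1203.1]
scene [1110.3 -318.   982.9]
wrist [191.5 599.3 383.7]
knobs [[468.4 255.8  76. ]
 [473.6 173.5  84. ]
 [473.5  95.4  88. ]]
case rim [[559.3 300.1  94. ]
 [551.5  37.6  94. ]
 [401.3  42.4  94. ]
 [411.  306.   94. ]]
pan box px [[308.3902893066406, 205.51220703125], [388.1583557128906, 203.91683959960938], [389.3750915527344, 264.75250244140625], [309.6070251464844, 266.3478698730469]] 
 [[ 549.1  -64.   150. ]
 [ 549.  -271.1  150. ]
 [ 392.1 -266.8  150. ]
 [ 392.1  -63.2  150. ]] [ 470.6 -166.2  150. ] [157.  207.1 157.  203.6]
jaw 150 [[461.66814783773077, -28.355044860104627], [407.8857075728404, -27.212956016573894], [407.45851217031935, -50.22272393900597], [461.2191512799759, -51.49331967569869]]
jaw 170 [[460.3756327433328, -28.12327529340508], [407.61460442919685, -27.00287648825602], [407.1955221298986, -49.57565323244657], [459.93516332654957, -50.82211838555767]]
jaw 185 [[459.4062464225343, -27.949448118380417], [407.4112770714642, -26.845316842017617], [406.9982795995831, -49.09035020252703], [458.9721723614798, -50.318717417951916]]
scene pan proj [[265.4 211.6]
 [188.7 241.2]
 [171.1 195.4]
 [241.6 170.6]]
```

Call:
step_arm(
  moves=[
    {"tz":-35},
    {"tx":-33,"ty":-29,"tz":-46,"roll":-0.04},
    {"tx":-60,"ty":-55,"tz":-46,"roll":-0.08},
    {"tx":-90,"ty":-80,"tz":-46,"roll":-0.12},
    {"tx":-120,"ty":-105,"tz":-46,"roll":-0.17},
    {"tx":-150,"ty":-130,"tz":-46,"roll":-0.21},
    {"tx":-180,"ty":-155,"tz":-46,"roll":-0.25},
    {"tx":-210,"ty":-182,"tz":-46,"roll":-0.29},
    {"tx":-240,"ty":-208,"tz":-46,"roll":-0.33},
    {"tx":-270,"ty":-235,"tz":-46,"roll":-0.37},
    {"tx":-300,"ty":-262,"tz":-40,"roll":-0.415},
    {"tx":-330,"ty":-288,"tz":-20,"roll":-0.415},
  ],
  grip=50,
)

```text
validation failed for argument at $.mo...
```

Call:
step_arm(
  moves=[
    {"tx":0,"ty":0,"tz":-35,"roll":0},
    {"tx":-33,"ty":-29,"tz":-46,"roll":-0.04},
    {"tx":-60,"ty":-55,"tz":-46,"roll":-0.08},
    {"tx":-90,"ty":-80,"tz":-46,"roll":-0.12},
    {"tx":-120,"ty":-105,"tz":-46,"roll":-0.17},
    {"tx":-150,"ty":-130,"tz":-46,"roll":-0.21},
    {"tx":-180,"ty":-155,"tz":-46,"roll":-0.25},
    {"tx":-210,"ty":-182,"tz":-46,"roll":-0.29},
    {"tx":-240,"ty":-208,"tz":-46,"roll":-0.33},
    {"tx":-270,"ty":-235,"tz":-46,"roll":-0.37},
    {"tx":-300,"ty":-262,"tz":-40,"roll":-0.415},
    {"tx":-330,"ty":-288,"tz":-20,"roll":-0.415},
  ],
  grip=50,
)

```text
t: 1.15
eef_pos: [443.1, 162.7, 237.5]
tcp_rot: [3.141, 0.004, 3.115]
ft_force: [1.7, 0.1, 0.7]
opening: 0.527
grip_force: 0.0
```

Call:
step_arm(
  moves=[
    {"tx":-12,"ty":-26,"tz":25,"roll":0},
    {"tx":-23,"ty":-52,"tz":50,"roll":0},
    {"tx":-23,"ty":-52,"tz":67,"roll":0},
    {"tx":-23,"ty":-52,"tz":67,"roll":0},
  ],
)

```text
t: 1.48
eef_pos: [462.3, 110.4, 166.1]
tcp_rot: [-3.141, -0.005, 3.109]
ft_force: [-0.3, 0.7, 0.1]
opening: 0.526
grip_force: 0.0
```

Run:
```python
from cell import env, optics
import cv2, numpy as np
s=env.state(); print(s["eef_pos"],s["tcp_rot"])
c=optics.read_camera("wrist"); np.savez("pics/w1.npz",**c); cv2.imwrite("pics/w1.png",c["pixels"]); print(np.round(c["view"],3).tolist())
```

```text
[462.30907573 110.39913833 166.06157631] [-3.14100801 -0.00519989  3.10897913]
[[0.032, 0.999, -0.001, -123.898], [0.956, -0.031, 0.291, -455.536], [0.291, -0.01, -0.957, 212.673], [0.0, 0.0, 0.0, 1.0]]
```

View pics/w1.png

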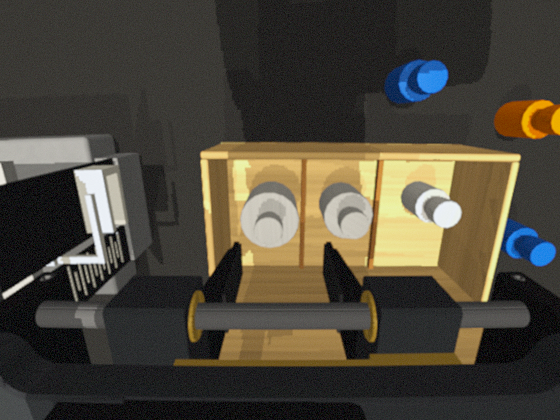

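The wrist view shows the gauge with jaws and pointer at (75–125, 165–265), and the knob tops near (268,227), (350,222) and (446,213). I'll zoom in.

Run:
```python
import cv2, numpy as np
p=np.load("pics/w1.npz")["pixels"]
a=cv2.resize(p[150:275,40:155],None,fx=4,fy=4,interpolation=cv2.INTER_CUBIC)
k=[cv2.resize(p[y-25:y+25,x-25:x+25],(196,196),interpolation=cv2.INTER_CUBIC) for x,y in((268,227),(350,222),(443,213))]
o=np.zeros((600,800,3),np.uint8); o[:500,:460]=a
for i,q in enumerate(k): o[i*200:i*200+196,480:676]=q
cv2.imwrite("pics/m2.png",o)
```

```text
(no output)
```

View pics/m2.png

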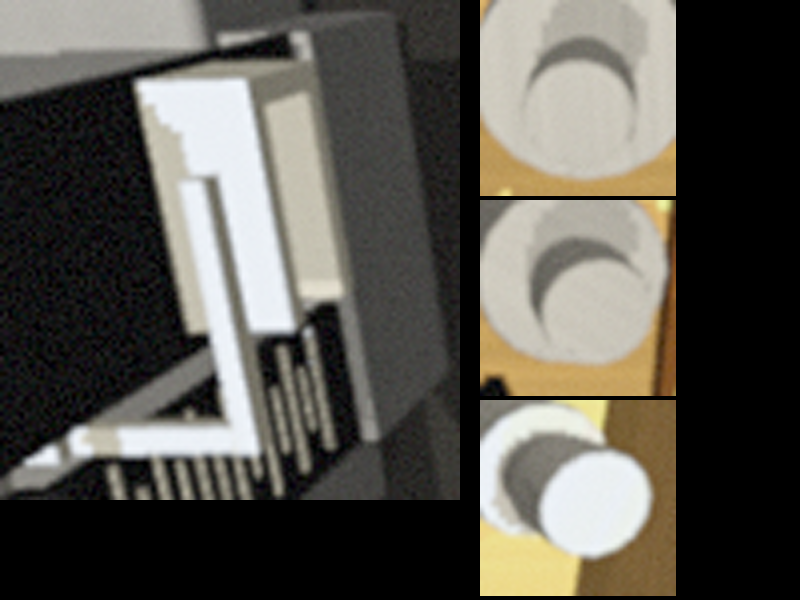

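Run:
```python
from h import *
np.set_printoptions(precision=1,suppress=True)
t=load("top0");w=load("w1"); print("cam",ray(w,[(0,0)])[0])
T=lambda u,v:((u+.5)/5-.5+165,(v+.5)/5-.5+200)
W=lambda u,v:((u+.5)/4-.5+40,(v+.5)/4-.5+150)
for n,a,b in [("jaw -x outer",T(652,302),W(250,80)),("jaw +x outer",T(652,197),W(297,330)),("jaw -x inner",T(697,302),W(137,85)),
 ("ptr tip",T(642.5,275),W(199,179)),("ptr elbow",T(637,168),W(260,455))]:
    print(n,*tri(t,a,w,b))
# jaw length-based depth in wrist
ks=[];
for (x,y),(u,v),z in [((268,227),(583-480,117),88),((350,222),(607-480,311-200),84),((443,213),(596-480,503-400),76)]:
    p=((u+.5)*50/196-.5+x-25,(v+.5)*50/196-.5+y-25); ks.append(plane(w,[p],z)[0])
print("knobs",np.array(ks))
rim=[(203,152),(515,156)]
print("front rim",plane(w,rim,94))
```

```text
cam [377.7 112.  336. ]
jaw -x outer [409.9 -26.5 109.3] 0.6922290815312043
jaw +x outer [464.  -28.6 105.8] 3.611853115263783
jaw -x inner [409.8 -50.4 107.3] 1.5135410931404492
ptr tip [423.  -21.8 137.3] 0.38131927999725684
ptr elbow [477.  -21.1 137. ] 4.284828092276668
knobs [[472.5  97.1  88. ]
 [470.4 175.   84. ]
 [465.4 259.1  76. ]]
front rim [[401.4  48.3  94. ]
 [411.8 299.   94. ]]
```

The numbers agree:
- Upper jaw top: z ≈ 107.5.
- Pointer top: z ≈ 137.
- Deflection needed: about 36–40 mm, which points to 420 g (the large weight).

I'll grasp the large weight's knob at (473, 96.5).

Call:
step_arm(
  moves=[
    {"tx":-6,"ty":-7,"tz":20,"roll":0},
    {"tx":-11,"ty":-13.5,"tz":45,"roll":0},
    {"tx":-11,"ty":-13.5,"tz":60,"roll":0},
    {"tx":-11,"ty":-13.5,"tz":60,"roll":0},
    {"tx":-11,"ty":-13.5,"tz":60,"roll":0},
    {"tx":-11,"ty":-13.5,"tz":60,"roll":0},
  ],
)

```text
t: 2.03
eef_pos: [474.4, 98.7, 110.4]
tcp_rot: [3.141, 0.002, 3.113]
ft_force: [0.3, 0.1, 0.6]
opening: 0.528
grip_force: 0.0
```

Run:
```python
from cell import env, optics
import cv2, numpy as np
s=env.state(); print(s["t"],s["eef_pos"],s["tcp_rot"])
c=optics.read_camera("wrist"); np.savez("pics/w2.npz",**c)
p=c["pixels"]; o=np.zeros((480,800,3),np.uint8); o[:420,:560]=p
cv2.imwrite("pics/w2.png",p[150:350,150:450].repeat(2,0).repeat(2,1))
```

```text
2.0333 [474.43388742  98.74311071 110.38716342] [3.14132156e+00 1.92187980e-03 3.11284619e+00]
```

View pics/w2.png

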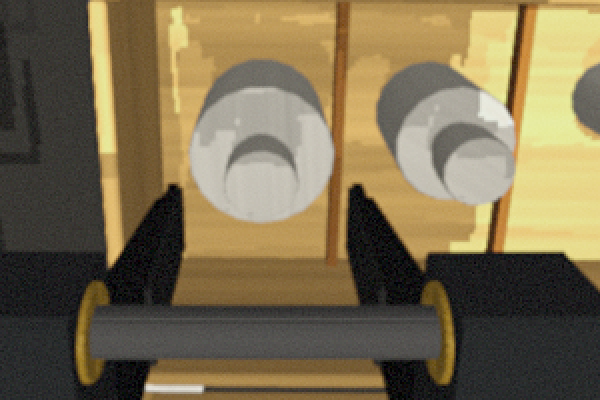

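The knob sits between the fingers, its top centred near pixel (280,243). I'll compute the offset.

Run:
```python
from h import *
w=load("w2"); print(plane(w,[(280.2,243.2)],88), plane(w,[(389,235)],84), proj(w,[[474.4,98.7,88]]))
```

```text
[[472.32873657  96.13589447  88.        ]] [[470.14425981 172.16119287  84.        ]] [[284.011998   245.86977846]]
```

Call:
step_arm(
  moves=[
    {"tx":2,"ty":-2,"tz":15,"roll":0},
    {"tx":2,"ty":-2,"tz":30,"roll":0},
    {"tx":2,"ty":-2,"tz":42,"roll":0},
    {"tx":2,"ty":-2,"tz":46,"roll":0},
    {"tx":2,"ty":-2,"tz":46,"roll":0},
    {"tx":2,"ty":-2,"tz":46,"roll":0},
  ],
)

```text
t: 2.58
eef_pos: [472.3, 96.3, 63.8]
tcp_rot: [3.141, 0.001, 3.112]
ft_force: [-0.4, 0.3, 0.1]
opening: 0.531
grip_force: 0.0
```

Call:
step_arm(
  moves=[
    {"tx":0,"ty":0,"tz":0,"roll":0},
    {"tx":0,"ty":0,"tz":0,"roll":0},
    {"tx":0,"ty":0,"tz":0,"roll":0},
    {"tx":0,"ty":0,"tz":0,"roll":0},
    {"tx":0,"ty":0,"tz":0,"roll":0},
    {"tx":0,"ty":0,"tz":0,"roll":0},
  ],
  grip=10,
)

```text
t: 3.08
eef_pos: [472.1, 96.2, 63.2]
tcp_rot: [3.141, 0.001, 3.112]
ft_force: [0.7, 2.4, 3.7]
opening: 0.264
grip_force: 30.0
```

Gripped (opening is about 25 mm). Lifting.

Call:
step_arm(
  moves=[
    {"tx":0,"ty":0,"tz":-6,"roll":0},
    {"tx":0,"ty":0,"tz":-18,"roll":0},
    {"tx":0,"ty":0,"tz":-36,"roll":0},
    {"tx":0,"ty":0,"tz":-56,"roll":0},
    {"tx":0,"ty":0,"tz":-78,"roll":0},
    {"tx":0,"ty":0,"tz":-100,"roll":0},
    {"tx":0,"ty":0,"tz":-122,"roll":0},
    {"tx":0,"ty":0,"tz":-144,"roll":0},
    {"tx":0,"ty":0,"tz":-166,"roll":0},
    {"tx":0,"ty":0,"tz":-188,"roll":0},
    {"tx":0,"ty":0,"tz":-205,"roll":0},
    {"tx":0,"ty":0,"tz":-212,"roll":0},
  ],
)

```text
t: 4.08
eef_pos: [472.0, 96.0, 277.1]
tcp_rot: [3.141, 0.002, 3.112]
ft_force: [-0.7, 0.8, -3.8]
opening: 0.266
grip_force: 30.0
```

Call:
step_arm(
  moves=[
    {"tx":0,"ty":-8,"tz":0,"roll":0},
    {"tx":0,"ty":-26,"tz":0,"roll":0},
    {"tx":-1,"ty":-52,"tz":0,"roll":0},
    {"tx":-2,"ty":-82,"tz":0,"roll":0},
    {"tx":-3,"ty":-114,"tz":0,"roll":0},
    {"tx":-4,"ty":-146,"tz":0,"roll":0},
    {"tx":-4,"ty":-178,"tz":0,"roll":0},
    {"tx":-5,"ty":-210,"tz":0,"roll":0},
    {"tx":-5,"ty":-240,"tz":0,"roll":0},
    {"tx":-6,"ty":-264,"tz":0,"roll":0},
    {"tx":-6,"ty":-280,"tz":0,"roll":0},
    {"tx":-6,"ty":-286,"tz":0,"roll":0},
  ],
)

```text
t: 5.08
eef_pos: [468.4, -192.3, 273.1]
tcp_rot: [3.141, -0.003, 3.11]
ft_force: [0.8, -0.2, -4.4]
opening: 0.264
grip_force: 30.0
```

Call:
step_arm(
  moves=[
    {"tx":0,"ty":0,"tz":12,"roll":0},
    {"tx":0,"ty":0,"tz":30,"roll":0},
    {"tx":0,"ty":0,"tz":46,"roll":0},
    {"tx":0,"ty":0,"tz":58,"roll":0},
    {"tx":0,"ty":0,"tz":65,"roll":0},
    {"tx":0,"ty":0,"tz":69,"roll":0},
    {"tx":0,"ty":0,"tz":73,"roll":0},
    {"tx":0,"ty":0,"tz":77,"roll":0},
    {"tx":0,"ty":0,"tz":81,"roll":0},
    {"tx":0,"ty":0,"tz":85,"roll":0},
    {"tx":0,"ty":0,"tz":85,"roll":0},
    {"tx":0,"ty":0,"tz":85,"roll":0},
  ],
)

```text
t: 6.08
eef_pos: [469.4, -190.0, 189.9]
tcp_rot: [3.142, 0.0, 3.112]
ft_force: [-0.9, 0.1, -2.2]
opening: 0.262
grip_force: 30.0
```

Call:
step_arm(
  moves=[
    {"tx":0,"ty":0,"tz":3,"roll":0},
    {"tx":0,"ty":0,"tz":6,"roll":0},
    {"tx":0,"ty":0,"tz":9,"roll":0},
    {"tx":0,"ty":0,"tz":12,"roll":0},
    {"tx":0,"ty":0,"tz":15,"roll":0},
    {"tx":0,"ty":0,"tz":18,"roll":0},
    {"tx":0,"ty":0,"tz":20,"roll":0},
    {"tx":0,"ty":0,"tz":20,"roll":0},
    {"tx":0,"ty":0,"tz":20,"roll":0},
    {"tx":0,"ty":0,"tz":20,"roll":0},
  ],
)

```text
t: 6.92
eef_pos: [469.4, -190.0, 169.9]
tcp_rot: [3.142, 0.0, 3.112]
ft_force: [-0.7, 0.7, -1.0]
opening: 0.266
grip_force: 30.0
```

Run:
```python
from cell import env, optics
import numpy as np
f=[]
for i in range(4):
    c=optics.read_camera("top"); s=env.state(); f.append(np.r_[s["ft_force"],s["eef_pos"][2]])
print(s["t"],np.round(f,2))
```

```text
7.1167 [[-6.0000e-02  3.2000e-01 -5.0000e-01  1.6999e+02]
 [ 7.6000e-01  8.3000e-01  3.1000e-01  1.6997e+02]
 [-7.3000e-01  7.1000e-01 -3.0000e-01  1.6998e+02]
 [-3.5000e-01 -4.0000e-01 -3.4000e-01  1.6997e+02]]
```

Call:
step_arm(
  moves=[
    {"tx":0,"ty":0,"tz":2,"roll":0},
    {"tx":0,"ty":0,"tz":4,"roll":0},
    {"tx":0,"ty":0,"tz":4,"roll":0},
    {"tx":0,"ty":0,"tz":4,"roll":0},
  ],
)

```text
t: 7.45
eef_pos: [469.3, -189.9, 165.7]
tcp_rot: [3.141, -0.0, 3.112]
ft_force: [-0.4, 1.2, -0.8]
opening: 0.267
grip_force: 30.0
```

Run:
```python
from cell import env, optics
import numpy as np
f=[]
for i in range(12):
    c=optics.read_camera("top"); s=env.state(); f.append(np.r_[s["ft_force"],s["eef_pos"][2]])
print(s["t"],np.round(np.mean(f,0),2),np.round(np.std(f,0),2))
```

```text
8.05 [-7.0000e-02  5.2000e-01 -1.0000e-01  1.6588e+02] [0.32 0.36 0.58 0.03]
```

Call:
step_arm(
  moves=[
    {"tx":0,"ty":0,"tz":0,"roll":0},
    {"tx":0,"ty":0,"tz":0,"roll":0},
    {"tx":0,"ty":0,"tz":0,"roll":0},
    {"tx":0,"ty":0,"tz":0,"roll":0},
    {"tx":0,"ty":0,"tz":-6,"roll":0},
    {"tx":0,"ty":0,"tz":-20,"roll":0},
    {"tx":0,"ty":0,"tz":-45,"roll":0},
    {"tx":0,"ty":0,"tz":-75,"roll":0},
    {"tx":0,"ty":0,"tz":-105,"roll":0},
  ],
  grip=50,
)

```text
t: 8.8
eef_pos: [469.0, -189.8, 272.4]
tcp_rot: [3.141, -0.001, 3.112]
ft_force: [-0.2, -0.0, -0.7]
opening: 0.525
grip_force: 0.0
```

Call:
step_arm(
  moves=[
    {"tx":0,"ty":10,"tz":0,"roll":0},
    {"tx":2,"ty":35,"tz":0,"roll":0},
    {"tx":3,"ty":65,"tz":0,"roll":0},
    {"tx":5,"ty":98,"tz":0,"roll":0},
    {"tx":7,"ty":132,"tz":0,"roll":0},
    {"tx":8,"ty":165,"tz":0,"roll":0},
    {"tx":10,"ty":198,"tz":0,"roll":0},
    {"tx":12,"ty":230,"tz":20,"roll":0},
    {"tx":13,"ty":260,"tz":40,"roll":0},
    {"tx":15,"ty":280,"tz":65,"roll":0},
    {"tx":15,"ty":290,"tz":88,"roll":0},
    {"tx":15,"ty":295,"tz":102,"roll":0},
  ],
)

```text
t: 9.8
eef_pos: [462.1, 107.0, 167.1]
tcp_rot: [3.142, -0.002, 3.114]
ft_force: [0.2, -0.3, -0.4]
opening: 0.527
grip_force: 0.0
```

Run:
```python
from cell import env, optics
import cv2, numpy as np
for i in range(4): c=optics.read_camera("wrist")
s=env.state(); print(s["t"],s["eef_pos"],s["tcp_rot"])
np.savez("pics/w3.npz",**c); p=c["pixels"]
t=optics.read_camera("top"); np.savez("pics/top3.npz",**t)
a=cv2.resize(p[150:295,20:155],None,fx=4,fy=4,interpolation=cv2.INTER_CUBIC)
b=cv2.resize(t["pixels"][195:270,285:335],None,fx=5,fy=5,interpolation=cv2.INTER_CUBIC)
o=np.zeros((600,800,3),np.uint8); o[:580,:540]=a; o[:375,545:795]=b
cv2.imwrite("pics/m3.png",o)
```

```text
10.0 [463.28510304 105.32965773 169.36696717] [3.14157835e+00 2.77462766e-05 3.11211372e+00]
```

View pics/m3.png

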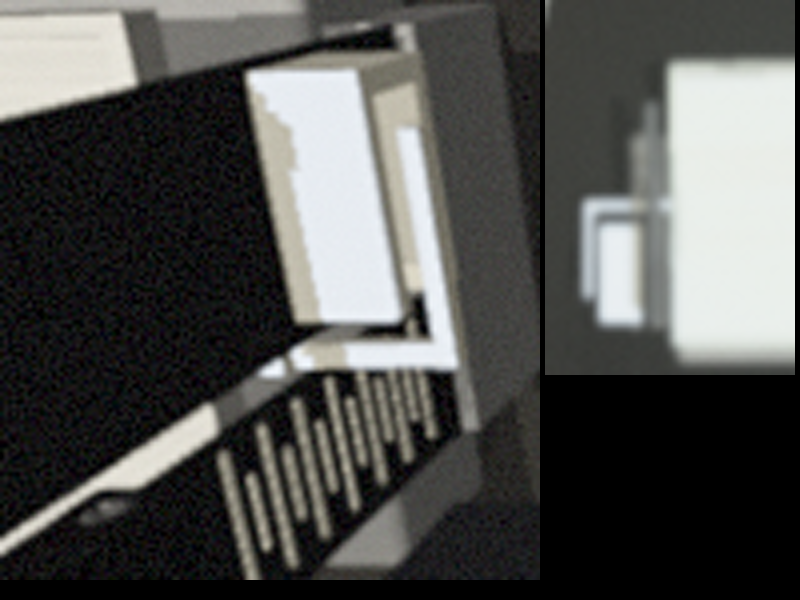

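Run:
```python
from h import *
np.set_printoptions(precision=1,suppress=True)
w=load("w3");w1=load("w1")
W=lambda u,v,ox=20:((u+.5)/4-.5+ox,(v+.5)/4-.5+150)
J0=plane(w1,[W(250,80,40),W(297,330,40)],-27.5,1);J=plane(w,[W(357,70),W(405,318)],-27.5,1)
p0=plane(w1,[W(199,179,40),W(260,455,40)],[-21.6,-19.5],1);p=plane(w,[W(407,126),W(457,368)],[-21.6,-19.5],1)
print(J0,J,p0,p,sep="\n"); print("defl",p0[:,2]-p[:,2],"ptr top - jaw top",(p[:,2].mean()-J[:,2].mean()),"want -10.5")
t=load("top3");T=lambda u,v:((u-545+.5)/5-.5+285,(v+.5)/5-.5+195)
for n,a,b in [("jaw",T(597,327),W(357,70)),("tip",T(585,299),W(407,126)),("elbow",T(580,198),W(457,368)),("jaw+x",T(597,222),W(405,318))]: print(n,*tri(t,a,w,b))
```

```text
[[410.4 -27.5 107.6]
 [461.2 -27.5 108.8]]
[[410.1 -27.5 108.6]
 [460.9 -27.5 108.6]]
[[422.7 -21.6 137.6]
 [473.2 -19.5 140.9]]
[[421.9 -21.6 105.1]
 [472.9 -19.5 107.1]]
defl [32.5 33.8] ptr top - jaw top -2.5230356168103185 want -10.5
jaw [409.7 -26.6 110.3] 0.3285361168461635
tip [423.2 -20.9 105.6] 2.8471225434592027
elbow [476.7 -20.3 103.2] 5.161557501761994
jaw+x [463.9 -28.7 105.2] 3.856529279473945
```

The pointer now reads close to the upper jaw's level, roughly 33 mm sunk. This view is too sensitive to the pointer's depth, so I'll take a more sideways picture and one from above.

Call:
step_arm(
  moves=[
    {"tx":0,"ty":6,"tz":20,"roll":0},
    {"tx":0,"ty":12,"tz":40,"roll":0},
    {"tx":0,"ty":14,"tz":54,"roll":0},
    {"tx":0,"ty":14,"tz":57,"roll":0},
    {"tx":0,"ty":14,"tz":57,"roll":0},
    {"tx":0,"ty":14,"tz":57,"roll":0},
  ],
)

```text
t: 10.55
eef_pos: [464.2, 119.0, 113.0]
tcp_rot: [3.141, 0.001, 3.111]
ft_force: [0.0, 0.1, 0.3]
opening: 0.527
grip_force: 0.0
```

Run:
```python
from cell import env, optics
import numpy as np
cs=[optics.read_camera("wrist") for i in range(5)]; c=cs[-1]
c["pixels"]=np.mean([q["pixels"] for q in cs[1:]],0).astype(np.uint8)
s=env.state(); print(s["t"],s["eef_pos"],s["tcp_rot"]); np.savez("pics/wa.npz",**c)
```

```text
10.8 [463.85934566 119.25839072 112.61482644] [3.14134055e+00 1.33754174e-03 3.11160422e+00]
```

Call:
step_arm(
  moves=[
    {"tx":0,"ty":0,"tz":-20,"roll":0},
    {"tx":0,"ty":-8,"tz":-50,"roll":0},
    {"tx":0,"ty":-20,"tz":-85,"roll":0},
    {"tx":0,"ty":-40,"tz":-115,"roll":0},
    {"tx":0,"ty":-64,"tz":-128,"roll":0},
    {"tx":0,"ty":-90,"tz":-128,"roll":0},
    {"tx":0,"ty":-115,"tz":-128,"roll":0},
    {"tx":0,"ty":-133,"tz":-128,"roll":0},
    {"tx":0,"ty":-140,"tz":-128,"roll":0},
    {"tx":0,"ty":-140,"tz":-128,"roll":0},
    {"tx":0,"ty":-140,"tz":-128,"roll":0},
  ],
)

```text
t: 11.72
eef_pos: [459.3, -20.3, 240.0]
tcp_rot: [3.141, 0.0, 3.111]
ft_force: [-0.8, 0.4, 0.1]
opening: 0.527
grip_force: 0.0
```

Run:
```python
from cell import env, optics
import cv2
from h import *
cs=[optics.read_camera("wrist") for i in range(5)]; c=cs[-1]
c["pixels"]=np.mean([q["pixels"] for q in cs[1:]],0).astype(np.uint8)
s=env.state(); print(s["t"],s["eef_pos"],s["tcp_rot"]); np.savez("pics/wb.npz",**c)
a=load("wa"); o=np.zeros((600,800,3),np.uint8)
for i,q in enumerate((a,c)):
    u,v=proj(q,[[440,-28,105]])[0]; x,y=int(u)-36,int(v)-54; x=max(x,0); print("off",x,y)
    k=cv2.resize(q["pixels"][y:y+110,x:x+72],None,fx=5.4,fy=5.4,interpolation=cv2.INTER_CUBIC); o[:k.shape[0],i*400:i*400+k.shape[1]]=k
cv2.imwrite("pics/m4.png",o)
```

```text
11.9667 [459.39498467 -19.81350916 239.84539733] [ 3.14141094e+00 -9.95337440e-05  3.11293773e+00]
off 15 172
off 238 129
```

View pics/m4.png

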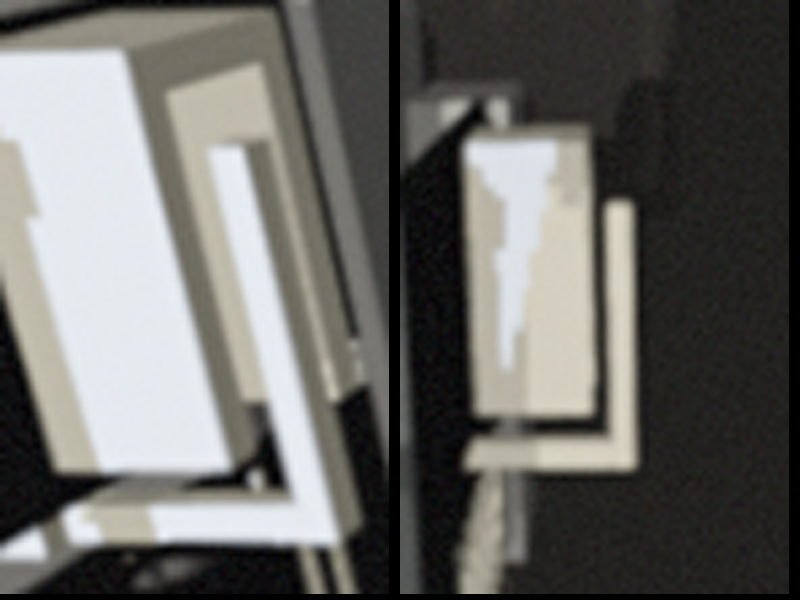

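In the side view (left) the pointer bar runs just outside the upper jaw's outer edge, over the lower jaw. The tip is at crop (210–245,145) and the elbow at (335,543). In the view from above it is at (606–637, 200–470), beside the jaw at (465–597, 138–415). I'll triangulate from these.

Run:
```python
from h import *
np.set_printoptions(precision=1,suppress=True)
a=load("wa");b=load("wb")
A=lambda u,v:((u+.5)/5.4-.5+15,(v+.5)/5.4-.5+172)
B=lambda u,v:((u-400+.5)/5.4-.5+238,(v+.5)/5.4-.5+129)
for n,p,q in [("jaw top out +x",A(232,470),B(597,415)),("jaw top out -x",A(125,50),B(588,139)),
 ("elbow out",A(335,543),B(637,470)),("elbow in",A(297,492),B(607,437)),("tip out",A(245,143),B(635,200)),("tip in",A(210,148),B(606,202))]:
    print(n,*tri(a,p,b,q))
for y in (-27,-28): print("lower jaw top",plane(a,[A(332,402),A(262,65)],y,1), "upper jaw top/bottom",plane(a,[A(232,470),A(125,50),A(165,95)],y,1))
```

```text
jaw top out +x [462.6 -29.7 105.6] 0.5571711610670125
jaw top out -x [410.2 -29.3 105. ] 0.4644522311553001
elbow out [475.2 -22.3 101.4] 0.9660090674657725
elbow in [469.4 -28.1  98.2] 0.5794708931188993
tip out [422.4 -21.  101. ] 0.501250545435677
tip in [423.  -26.5  99.7] 0.8624036947013392
lower jaw top [[460.4 -27.   89.7]
 [416.1 -27.   87.4]] upper jaw top/bottom [[460.8 -27.  108.7]
 [409.9 -27.  107.7]
 [416.  -27.  103.8]]
lower jaw top [[461.  -28.   88.4]
 [416.4 -28.   86.1]] upper jaw top/bottom [[461.4 -28.  107.5]
 [410.2 -28.  106.6]
 [416.3 -28.  102.5]]
```

Measured by hand, the pointer is 5–6 mm above mid-mark, right at the limit. I'll repeat it with sub-pixel edge fits.

```bash
cat > edge.py <<'E'
from h import *
def fit(c,p0,p1,sgn,win=3):
    """sub-pixel line near p0-p1 (steep); sgn: -1 bright->dark to the right. returns x=a*y+b on undistorted-free pixels"""
    g=cv2.GaussianBlur(cv2.cvtColor(c["pixels"],cv2.COLOR_BGR2GRAY),(3,3),0.7).astype(float); pts=[]
    for r in range(int(np.ceil(min(p0[1],p1[1]))),int(max(p0[1],p1[1]))+1):
        x=p0[0]+(p1[0]-p0[0])*(r-p0[1])/(p1[1]-p0[1]); xs=np.arange(int(x)-win,int(x)+win+2)
        d=sgn*(g[r,xs+1]-g[r,xs]); k=int(np.argmax(d))
        if 0<k<len(d)-1 and d[k]>8:
            a,b,e=d[k-1],d[k],d[k+1]; pts.append((xs[k]+.5+.5*(a-e)/(a-2*b+e),r))
    pts=np.array(pts); q=np.polyfit(pts[:,1],pts[:,0],1); res=pts[:,0]-np.polyval(q,pts[:,1]); ok=abs(res)<3*np.median(abs(res))+.1
    q=np.polyfit(pts[ok,1],pts[ok,0],1); return q,ok.sum(),res[ok].std(),pts[ok]
def line(c,pts,X,Y=None):
    """plane through camera and edge; returns (o, n)"""
    o,d=ray(c,pts); n=np.linalg.svd(d/np.linalg.norm(d,axis=1)[:,None])[2][2]; return o,n
def yz(l1,l2,X):
    A=[];b=[]
    for o,n in (l1,l2): A.append(n[1:]); b.append(n@o-n[0]*X)
    return np.linalg.solve(A,b)
E
cat > m.py <<'E'
from edge import *
np.set_printoptions(precision=2,suppress=True)
a=load("wa");b=load("wb")
A=lambda u,v:((u+.5)/5.4-.5+15,(v+.5)/5.4-.5+172)
B=lambda u,v:((u-400+.5)/5.4-.5+238,(v+.5)/5.4-.5+129)
E={"jaw":(fit(a,A(135,85),A(228,450),-1),fit(b,B(589,170),B(596,400),-1)),
"pout":(fit(a,A(254,175),A(322,490),-1),fit(b,B(635,220),B(637,430),-1)),
"pin":(fit(a,A(215,170),A(285,440),1),fit(b,B(606,220),B(608,420),1))}
lo=fit(a,A(270,100),A(328,380),-1)
L={}
for n,(e,f) in E.items():
    print(n,e[1],round(e[2],2),f[1],round(f[2],2)); L[n]=(line(a,e[3],0),line(b,f[3],0))
print("lo",lo[1:3])
for X in (425,440,455):
    r={n:yz(*l,X) for n,l in L.items()}; o,n=line(a,lo[3],0); y=r["jaw"][0]; zl=(n@o-n[0]*X-n[1]*y)/n[2]
    print(X,r,"lower top",round(zl,2))
E
python3 m.py
```

```text
jaw 67 0.06 42 0.1
pout 59 0.03 39 0.04
pin 50 0.15 37 0.08
lo (np.int64(38), np.float64(0.13102361199189927))
425 {'jaw': array([-29.26, 105.55]), 'pout': array([-21.59, 100.79]), 'pin': array([-26.8 ,  99.72])} lower top 84.53
440 {'jaw': array([-29.62, 105.31]), 'pout': array([-21.84, 100.7 ]), 'pin': array([-26.97,  99.9 ])} lower top 84.19
455 {'jaw': array([-29.99, 105.07]), 'pout': array([-22.09, 100.61]), 'pin': array([-27.14, 100.07])} lower top 83.84
```

The fits give:
- Gap: z 84.2–100.2.
- Pointer top: z 100.3, so its centre is 5.6 mm above mid-mark.

The pointer isn't inside the jaws yet, so more weight is needed. I'll add the small one.

Call:
step_arm(
  moves=[
    {"tx":0,"ty":10,"tz":0,"roll":0},
    {"tx":0,"ty":35,"tz":0,"roll":0},
    {"tx":0,"ty":68,"tz":0,"roll":0},
    {"tx":0,"ty":102,"tz":0,"roll":0},
    {"tx":0,"ty":136,"tz":0,"roll":0},
    {"tx":0,"ty":170,"tz":10,"roll":0},
    {"tx":1,"ty":204,"tz":30,"roll":0},
    {"tx":1,"ty":236,"tz":60,"roll":0},
    {"tx":1,"ty":260,"tz":95,"roll":0},
    {"tx":1,"ty":273,"tz":120,"roll":0},
    {"tx":1,"ty":277,"tz":132,"roll":0},
    {"tx":1,"ty":277,"tz":134,"roll":0},
  ],
  grip=50,
)

```text
t: 12.97
eef_pos: [464.9, 257.9, 103.2]
tcp_rot: [-3.14, -0.004, 3.114]
ft_force: [-0.6, -0.2, -1.0]
opening: 0.521
grip_force: 0.0
```

Run:
```python
from cell import env, optics
from h import *
cs=[optics.read_camera("wrist") for i in range(4)]; c=cs[-1]; s=env.state(); print(s["t"],s["eef_pos"],s["tcp_rot"]); np.savez("pics/wc.npz",**c)
print(proj(c,[[466.5,257.5,76],[466,257.5,48]]))
# knob by bright, unsaturated mask
hsv=cv2.cvtColor(c["pixels"],cv2.COLOR_BGR2HSV); m=((hsv[...,1]<45)&(hsv[...,2]>110)).astype(np.uint8)
n,l,st,ce=cv2.connectedComponentsWithStats(m)
for i in range(1,n):
    if st[i,4]>150: print(st[i],ce[i])
p=c["pixels"][190:300,215:365]; cv2.imwrite("pics/m5.png",cv2.resize(p,None,fx=4,fy=4,interpolation=cv2.INTER_CUBIC))
```

```text
13.1667 [466.96458533 256.39495383 106.97935385] [3.14094201e+00 1.40779973e-03 3.11157226e+00]
[[285.26185094 241.0047397 ]
 [284.90468007 226.65489242]]
[ 494   47   66   91 4756] [530.97245585  94.88414634]
[ 266  194   43   62 1940] [287.78659794 225.61804124]
[ 148  196   62   75 3186] [177.97991212 234.82517263]
```

View pics/m5.png

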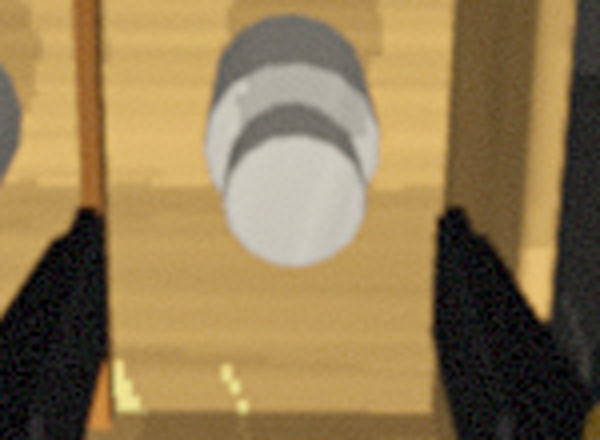

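The small knob's top is at crop (295,200), which puts it at about (465.5,259.5). Correcting, descending and gripping.

Call:
step_arm(
  moves=[
    {"tx":1.6,"ty":3.1,"tz":8,"roll":0},
    {"tx":1.6,"ty":3.1,"tz":25,"roll":0},
    {"tx":1.6,"ty":3.1,"tz":42,"roll":0},
    {"tx":1.6,"ty":3.1,"tz":52,"roll":0},
    {"tx":1.6,"ty":3.1,"tz":55,"roll":0},
    {"tx":1.6,"ty":3.1,"tz":55,"roll":0},
    {"tx":1.6,"ty":3.1,"tz":55,"roll":0},
  ],
)

```text
t: 13.75
eef_pos: [465.5, 259.5, 51.4]
tcp_rot: [3.141, 0.001, 3.112]
ft_force: [0.2, 0.3, -0.1]
opening: 0.526
grip_force: 0.0
```

Call:
step_arm(
  moves=[
    {"tx":0,"ty":0,"tz":0,"roll":0},
    {"tx":0,"ty":0,"tz":0,"roll":0},
    {"tx":0,"ty":0,"tz":0,"roll":0},
    {"tx":0,"ty":0,"tz":0,"roll":0},
    {"tx":0,"ty":0,"tz":0,"roll":0},
    {"tx":0,"ty":0,"tz":0,"roll":0},
  ],
  grip=10,
)

```text
t: 14.25
eef_pos: [465.3, 259.6, 51.1]
tcp_rot: [3.141, 0.001, 3.112]
ft_force: [-0.4, -0.2, 2.8]
opening: 0.266
grip_force: 30.0
```

Call:
step_arm(
  moves=[
    {"tx":0,"ty":0,"tz":-8,"roll":0},
    {"tx":0,"ty":0,"tz":-24,"roll":0},
    {"tx":0,"ty":0,"tz":-46,"roll":0},
    {"tx":0,"ty":0,"tz":-70,"roll":0},
    {"tx":0,"ty":0,"tz":-95,"roll":0},
    {"tx":0,"ty":0,"tz":-120,"roll":0},
    {"tx":0,"ty":0,"tz":-145,"roll":0},
    {"tx":0,"ty":0,"tz":-170,"roll":0},
    {"tx":0,"ty":0,"tz":-192,"roll":0},
    {"tx":0,"ty":0,"tz":-208,"roll":0},
    {"tx":0,"ty":0,"tz":-215,"roll":0},
  ],
)

```text
t: 15.17
eef_pos: [465.3, 259.6, 268.6]
tcp_rot: [3.14, 0.003, 3.112]
ft_force: [0.5, -0.9, -2.1]
opening: 0.264
grip_force: 30.0
```

Call:
step_arm(
  moves=[
    {"tx":0,"ty":-12,"tz":0,"roll":0},
    {"tx":-1,"ty":-38,"tz":0,"roll":0},
    {"tx":-3,"ty":-74,"tz":0,"roll":0},
    {"tx":-5,"ty":-112,"tz":0,"roll":0},
    {"tx":-6,"ty":-150,"tz":0,"roll":0},
    {"tx":-8,"ty":-188,"tz":0,"roll":0},
    {"tx":-10,"ty":-226,"tz":0,"roll":0},
    {"tx":-11,"ty":-264,"tz":0,"roll":0},
    {"tx":-13,"ty":-302,"tz":0,"roll":0},
    {"tx":-14,"ty":-336,"tz":0,"roll":0},
    {"tx":-15,"ty":-362,"tz":0,"roll":0},
    {"tx":-16,"ty":-374,"tz":0,"roll":0},
  ],
)

```text
t: 16.17
eef_pos: [468.9, -117.9, 264.7]
tcp_rot: [3.141, -0.002, 3.109]
ft_force: [-0.5, 1.0, -1.8]
opening: 0.261
grip_force: 30.0
```

Call:
step_arm(
  moves=[
    {"tx":0,"ty":0,"tz":10,"roll":0},
    {"tx":0,"ty":0,"tz":30,"roll":0},
    {"tx":0,"ty":0,"tz":54,"roll":0},
    {"tx":0,"ty":0,"tz":76,"roll":0},
    {"tx":0,"ty":0,"tz":93,"roll":0},
    {"tx":0,"ty":0,"tz":103,"roll":0},
    {"tx":0,"ty":0,"tz":108,"roll":0},
    {"tx":0,"ty":0,"tz":111,"roll":0},
    {"tx":0,"ty":0,"tz":114,"roll":0},
    {"tx":0,"ty":0,"tz":117,"roll":0},
    {"tx":0,"ty":0,"tz":120,"roll":0},
    {"tx":0,"ty":0,"tz":122,"roll":0},
  ],
)

```text
t: 17.17
eef_pos: [470.0, -114.8, 143.9]
tcp_rot: [-3.142, 0.001, 3.112]
ft_force: [-0.3, 0.4, 0.2]
opening: 0.263
grip_force: 30.0
```

```bash
cat > f.py <<'E'
from cell import env, optics
import numpy as np
f=[]
for i in range(12):
    optics.read_camera("top"); s=env.state(); f.append(np.r_[s["ft_force"],s["eef_pos"]])
print(s["t"],np.round(np.mean(f,0),2),np.round(np.std(f,0)[2],2))
E
python3 f.py
```

```text
17.7667 [-3.2000e-01  6.5000e-01 -4.1000e-01  4.7001e+02 -1.1484e+02  1.4396e+02] 0.45
```

Call:
step_arm(
  moves=[
    {"tx":0,"ty":0,"tz":1.5,"roll":0},
    {"tx":0,"ty":0,"tz":2.5,"roll":0},
    {"tx":0,"ty":0,"tz":2.5,"roll":0},
    {"tx":0,"ty":0,"tz":2.5,"roll":0},
  ],
)

```text
t: 18.1
eef_pos: [470.0, -114.8, 141.3]
tcp_rot: [3.142, -0.0, 3.112]
ft_force: [-0.9, -0.6, -0.2]
opening: 0.266
grip_force: 30.0
```

```bash
python3 f.py
```

```text
18.7 [-2.3000e-01  4.6000e-01  2.8000e-01  4.6999e+02 -1.1484e+02  1.4138e+02] 0.53
```

Call:
step_arm(
  moves=[
    {"tx":0,"ty":0,"tz":0,"roll":0},
    {"tx":0,"ty":0,"tz":0,"roll":0},
    {"tx":0,"ty":0,"tz":0,"roll":0},
    {"tx":0,"ty":0,"tz":0,"roll":0},
    {"tx":0,"ty":0,"tz":-6,"roll":0},
    {"tx":0,"ty":0,"tz":-20,"roll":0},
    {"tx":0,"ty":0,"tz":-42,"roll":0},
    {"tx":0,"ty":0,"tz":-68,"roll":0},
    {"tx":0,"ty":0,"tz":-92,"roll":0},
    {"tx":0,"ty":0,"tz":-104,"roll":0},
  ],
  grip=50,
)

```text
t: 19.53
eef_pos: [470.5, -115.0, 248.5]
tcp_rot: [-3.14, 0.003, 3.112]
ft_force: [-0.0, -0.2, 0.0]
opening: 0.531
grip_force: 0.0
```

Call:
step_arm(
  moves=[
    {"tx":2,"ty":10,"tz":0,"roll":0},
    {"tx":5,"ty":32,"tz":0,"roll":0},
    {"tx":10,"ty":60,"tz":0,"roll":0},
    {"tx":13,"ty":85,"tz":2,"roll":0},
    {"tx":13,"ty":95,"tz":4,"roll":0},
    {"tx":13,"ty":95,"tz":4,"roll":0},
    {"tx":13,"ty":95,"tz":4,"roll":0},
  ],
)

```text
t: 20.12
eef_pos: [459.8, -19.3, 241.0]
tcp_rot: [-3.142, -0.001, 3.113]
ft_force: [-0.0, -0.3, 0.6]
opening: 0.527
grip_force: 0.0
```

```bash
cat > snap.py <<'E'
import sys
from cell import env, optics
import numpy as np
cs=[optics.read_camera("wrist") for i in range(6)]; c=cs[-1]
c["pixels"]=np.mean([q["pixels"] for q in cs[2:]],0).astype(np.uint8)
s=env.state(); print(s["t"],s["eef_pos"]); np.savez(f"pics/{sys.argv[1]}.npz",**c)
E
python3 snap.py wb2
```

```text
20.4167 [459.89532379 -20.2158253  241.29165113]
```

Call:
step_arm(
  moves=[
    {"tx":0,"ty":10,"tz":0,"roll":0},
    {"tx":0,"ty":34,"tz":0,"roll":0},
    {"tx":0,"ty":66,"tz":10,"roll":0},
    {"tx":0,"ty":98,"tz":30,"roll":0},
    {"tx":0,"ty":124,"tz":62,"roll":0},
    {"tx":0,"ty":137,"tz":96,"roll":0},
    {"tx":0,"ty":140,"tz":120,"roll":0},
    {"tx":0,"ty":140,"tz":127,"roll":0},
    {"tx":0,"ty":140,"tz":127,"roll":0},
    {"tx":0,"ty":140,"tz":127,"roll":0},
  ],
)

```text
t: 21.25
eef_pos: [464.4, 120.3, 115.1]
tcp_rot: [3.141, 0.0, 3.111]
ft_force: [0.6, 0.2, 0.2]
opening: 0.527
grip_force: 0.0
```

```bash
python3 snap.py wa2
python3 - <<'E'
from h import *
o=np.zeros((600,800,3),np.uint8)
for i,q in enumerate(("wa2","wb2")):
    q=load(q); u,v=proj(q,[[440,-28,105]])[0]; x,y=max(int(u)-36,0),int(v)-54; print("off",x,y)
    k=cv2.resize(q["pixels"][y:y+110,x:x+72],None,fx=5.4,fy=5.4,interpolation=cv2.INTER_CUBIC); o[:k.shape[0],i*400:i*400+k.shape[1]]=k
cv2.imwrite("pics/m6.png",o)
E
```

```text
21.55 [464.39316978 120.20230018 115.33633514]
off 17 170
off 239 128
```

View pics/m6.png

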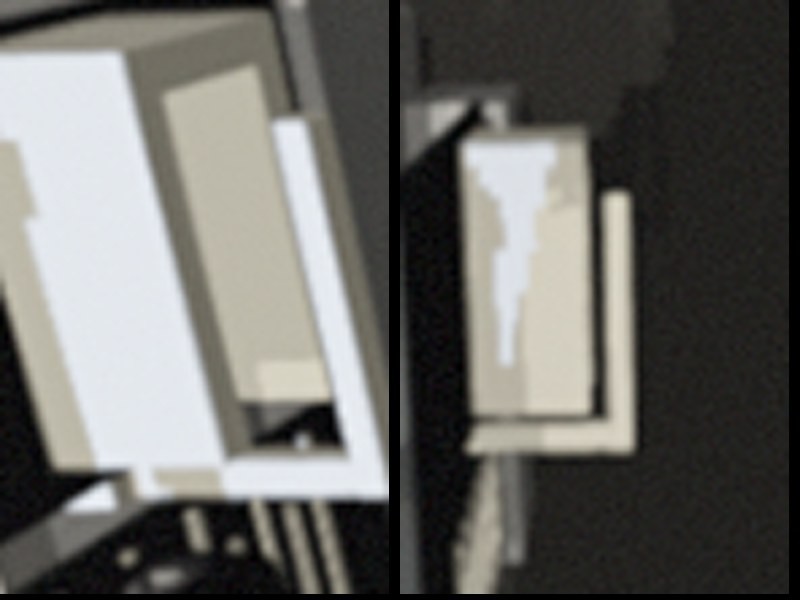

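The pointer is now lower in the side view, its bar running (275–308,120) to (388,495). In the view from above it is at (604–635, 190–452). Fitting again.

Run:
```python
from edge import *
np.set_printoptions(precision=2,suppress=True)
a=load("wa2");b=load("wb2")
A=lambda u,v:((u+.5)/5.4-.5+17,(v+.5)/5.4-.5+170)
B=lambda u,v:((u-400+.5)/5.4-.5+239,(v+.5)/5.4-.5+128)
E={"jaw":(fit(a,A(133,85),A(222,440),-1),fit(b,B(585,170),B(591,400),-1)),
"pout":(fit(a,A(312,150),A(380,455),-1),fit(b,B(632,210),B(634,430),-1)),
"pin":(fit(a,A(280,150),A(342,430),1),fit(b,B(602,210),B(606,405),1))}
L={}
for n,(e,f) in E.items():
    print(n,e[1],round(e[2],2),f[1],round(f[2],2)); L[n]=(line(a,e[3],0),line(b,f[3],0))
for X in (425,440,455):
    r={n:yz(*l,X) for n,l in L.items()}; p=(r["pout"][1]+r["pin"][1])/2; print(X,r,"ptr above mid",p-2.5-(r["jaw"][1]-13))
```

```text
jaw 66 0.04 42 0.11
pout 56 0.04 41 0.03
pin 44 0.13 36 0.04
425 {'jaw': array([-29.31, 105.55]), 'pout': array([-21.72,  88.58]), 'pin': array([-26.74,  87.43])} ptr above mid -7.050649032373343
440 {'jaw': array([-29.64, 105.36]), 'pout': array([-21.89,  88.56]), 'pin': array([-27.07,  87.24])} ptr above mid -6.9618520734894815
455 {'jaw': array([-29.97, 105.17]), 'pout': array([-22.07,  88.54]), 'pin': array([-27.4 ,  87.05])} ptr above mid -6.873055114605606
```

With large plus small, the pointer is 7 mm below mid. With large alone it was 5.6 mm above. I'll check whether it's still creeping, then lift the small one off again, since friction in the pan may also matter.

```bash
python3 snap.py wa3
python3 - <<'E'
from edge import *
for n in("wa2","wa3"):
    a=load(n);A=lambda u,v:((u+.5)/5.4-.5+17,(v+.5)/5.4-.5+170)
    q=fit(a,A(312,150),A(380,455),-1)[0]; j=fit(a,A(133,85),A(222,440),-1)[0]; print(n,np.polyval(q,225),np.polyval(j,225))
E
```

```text
21.85 [464.00783179 120.41532537 114.50159975]
wa2 80.53195771530221 50.61517067782587
wa3 79.3174054147567 49.18438585700129
```

Call:
step_arm(
  moves=[
    {"tx":0,"ty":0,"tz":-25,"roll":0},
    {"tx":0,"ty":-8,"tz":-60,"roll":0},
    {"tx":0,"ty":-26,"tz":-95,"roll":0},
    {"tx":-2,"ty":-52,"tz":-122,"roll":0},
    {"tx":-4,"ty":-84,"tz":-135,"roll":0},
    {"tx":-6,"ty":-118,"tz":-135,"roll":0},
    {"tx":-8,"ty":-152,"tz":-135,"roll":0},
    {"tx":-10,"ty":-186,"tz":-135,"roll":0},
    {"tx":-12,"ty":-213,"tz":-120,"roll":0},
    {"tx":-12.5,"ty":-229,"tz":-95,"roll":0},
    {"tx":-12.5,"ty":-235,"tz":-70,"roll":0},
    {"tx":-12.5,"ty":-235,"tz":-55,"roll":0},
  ],
)

```text
t: 22.85
eef_pos: [468.7, -116.1, 167.3]
tcp_rot: [3.141, -0.002, 3.11]
ft_force: [0.8, 0.1, -0.2]
opening: 0.525
grip_force: 0.0
```

Call:
step_arm(
  moves=[
    {"tx":0,"ty":0,"tz":8,"roll":0},
    {"tx":0,"ty":0,"tz":20,"roll":0},
    {"tx":0,"ty":0,"tz":27,"roll":0},
    {"tx":0,"ty":0,"tz":28,"roll":0},
    {"tx":0,"ty":0,"tz":28,"roll":0},
  ],
)

```text
t: 23.27
eef_pos: [469.6, -114.6, 141.5]
tcp_rot: [3.141, -0.0, 3.112]
ft_force: [0.6, 0.0, -1.2]
opening: 0.524
grip_force: 0.0
```

Call:
step_arm(
  moves=[
    {"tx":0,"ty":0,"tz":0,"roll":0},
    {"tx":0,"ty":0,"tz":0,"roll":0},
    {"tx":0,"ty":0,"tz":0,"roll":0},
    {"tx":0,"ty":0,"tz":0,"roll":0},
    {"tx":0,"ty":0,"tz":0,"roll":0},
  ],
  grip=10,
)

```text
t: 23.68
eef_pos: [469.6, -114.8, 141.6]
tcp_rot: [-3.142, 0.0, 3.112]
ft_force: [0.6, -0.2, 0.5]
opening: 0.265
grip_force: 30.0
```

Call:
step_arm(
  moves=[
    {"tx":0,"ty":0,"tz":-3,"roll":0},
    {"tx":0,"ty":0,"tz":-7,"roll":0},
    {"tx":0,"ty":0,"tz":-12,"roll":0},
    {"tx":0,"ty":0,"tz":-18,"roll":0},
    {"tx":0,"ty":0,"tz":-30,"roll":0},
    {"tx":0,"ty":0,"tz":-50,"roll":0},
    {"tx":0,"ty":0,"tz":-75,"roll":0},
    {"tx":0,"ty":0,"tz":-100,"roll":0},
    {"tx":0,"ty":5,"tz":-118,"roll":0},
    {"tx":0,"ty":20,"tz":-123,"roll":0},
    {"tx":2,"ty":44,"tz":-123,"roll":0},
    {"tx":5,"ty":74,"tz":-123,"roll":0},
  ],
)

```text
t: 24.68
eef_pos: [466.8, -40.7, 265.4]
tcp_rot: [-3.141, 0.002, 3.11]
ft_force: [0.9, -0.0, -1.4]
opening: 0.264
grip_force: 30.0
```

Call:
step_arm(
  moves=[
    {"tx":1,"ty":34,"tz":0,"roll":0},
    {"tx":3,"ty":66,"tz":0,"roll":0},
    {"tx":5,"ty":96,"tz":10,"roll":0},
    {"tx":7,"ty":122,"tz":35,"roll":0},
    {"tx":8,"ty":139,"tz":65,"roll":0},
    {"tx":8,"ty":146,"tz":87,"roll":0},
    {"tx":8,"ty":148,"tz":96,"roll":0},
    {"tx":8,"ty":148,"tz":96,"roll":0},
    {"tx":8,"ty":148,"tz":96,"roll":0},
    {"tx":8,"ty":148,"tz":96,"roll":0},
    {"tx":8,"ty":148,"tz":96,"roll":0},
  ],
)

```text
t: 25.6
eef_pos: [463.8, 106.9, 169.7]
tcp_rot: [3.141, 0.002, 3.111]
ft_force: [-0.2, 0.2, -1.2]
opening: 0.267
grip_force: 30.0
```

```bash
python3 snap.py wd
python3 - <<'E'
from edge import *
# predict lines: jaw outer top edge y -29.6 z105.4 ; pointer outer top edge at y -21.9, z unknown
for n in ("w3","wd"):
    a=load(n)
    j0,j1=proj(a,[[412,-29.1,105.5],[458,-30,105.1]]); J=fit(a,j0,j1,-1); o,nn=line(a,J[3],0)
    zj=(nn@o-nn[0]*440-nn[1]*-29.62)/nn[2]; print(n,"jaw",J[1],round(J[2],2),round(zj,2))
    for z in (101,98,95,92,89):
        p0,p1=proj(a,[[427,-21.6,z],[465,-22.2,z]])
        try: P=fit(a,p0,p1,-1,2)
        except Exception as e: print(z,"none"); continue
        o,nn=line(a,P[3],0); zp=(nn@o-nn[0]*440-nn[1]*-21.86)/nn[2]; print(z,P[1],round(P[2],2),"ptr z",round(zp,2),"above mid",round(zp-zj+10.5,2))
E
```

```text
25.9 [463.19834611 107.33788998 168.7169682 ]
w3 jaw 55 0.06 105.89
101 44 0.05 ptr z 101.15 above mid 5.76
98 none
95 38 0.25 ptr z 95.2 above mid -0.19
92 none
89 none
wd jaw 55 0.06 105.48
101 44 0.05 ptr z 100.73 above mid 5.74
98 8 0.05 ptr z 100.68 above mid 5.7
95 27 0.16 ptr z 94.61 above mid -0.37
92 8 0.03 ptr z 94.49 above mid -0.5
89 none
```

No hysteresis: large alone is again 5.7 mm above mid, and large plus small is 7 mm below. That leaves small plus medium. Putting the small back on the pan.

Call:
step_arm(
  moves=[
    {"tx":0,"ty":0,"tz":-20,"roll":0},
    {"tx":0,"ty":0,"tz":-50,"roll":0},
    {"tx":0,"ty":-6,"tz":-80,"roll":0},
    {"tx":-2,"ty":-26,"tz":-97,"roll":0},
    {"tx":-4,"ty":-56,"tz":-97,"roll":0},
    {"tx":-6,"ty":-90,"tz":-97,"roll":0},
    {"tx":-8,"ty":-124,"tz":-97,"roll":0},
    {"tx":-10,"ty":-158,"tz":-97,"roll":0},
    {"tx":-12,"ty":-190,"tz":-97,"roll":0},
    {"tx":-13,"ty":-212,"tz":-85,"roll":0},
    {"tx":-13,"ty":-222,"tz":-62,"roll":0},
    {"tx":-13,"ty":-222,"tz":-38,"roll":0},
  ],
)

```text
t: 26.9
eef_pos: [469.7, -117.1, 206.2]
tcp_rot: [-3.141, 0.002, 3.109]
ft_force: [-0.8, 0.1, -1.8]
opening: 0.261
grip_force: 30.0
```

Call:
step_arm(
  moves=[
    {"tx":0,"ty":0,"tz":22,"roll":0},
    {"tx":0,"ty":0,"tz":38,"roll":0},
    {"tx":0,"ty":0,"tz":46,"roll":0},
    {"tx":0,"ty":0,"tz":50,"roll":0},
    {"tx":0,"ty":0,"tz":54,"roll":0},
    {"tx":0,"ty":0,"tz":58,"roll":0},
    {"tx":0,"ty":0,"tz":62,"roll":0},
    {"tx":0,"ty":0,"tz":65,"roll":0},
    {"tx":0,"ty":0,"tz":65,"roll":0},
    {"tx":0,"ty":0,"tz":65,"roll":0},
  ],
)

```text
t: 27.73
eef_pos: [469.6, -114.8, 141.6]
tcp_rot: [-3.142, 0.0, 3.112]
ft_force: [-0.6, 0.6, -0.5]
opening: 0.267
grip_force: 30.0
```

Call:
step_arm(
  moves=[
    {"tx":0,"ty":0,"tz":0,"roll":0},
    {"tx":0,"ty":0,"tz":0,"roll":0},
    {"tx":0,"ty":0,"tz":0,"roll":0},
    {"tx":0,"ty":0,"tz":-6,"roll":0},
    {"tx":0,"ty":0,"tz":-24,"roll":0},
    {"tx":0,"ty":0,"tz":-46,"roll":0},
    {"tx":0,"ty":-12,"tz":-56,"roll":0},
    {"tx":-1,"ty":-38,"tz":-56,"roll":0},
    {"tx":-2,"ty":-63,"tz":-56,"roll":0},
    {"tx":-2,"ty":-75,"tz":-54,"roll":0},
    {"tx":-2,"ty":-75,"tz":-44,"roll":0},
    {"tx":-2,"ty":-75,"tz":-30,"roll":0},
  ],
  grip=50,
)

```text
t: 28.73
eef_pos: [469.3, -190.0, 171.3]
tcp_rot: [-3.141, 0.001, 3.11]
ft_force: [-0.7, -0.5, 0.2]
opening: 0.526
grip_force: 0.0
```

Call:
step_arm(
  moves=[
    {"tx":0,"ty":0,"tz":10,"roll":0},
    {"tx":0,"ty":0,"tz":17,"roll":0},
    {"tx":0,"ty":0,"tz":18,"roll":0},
    {"tx":0,"ty":0,"tz":18,"roll":0},
    {"tx":0,"ty":0,"tz":18,"roll":0},
  ],
)

```text
t: 29.15
eef_pos: [469.5, -189.6, 153.6]
tcp_rot: [-3.142, 0.0, 3.112]
ft_force: [-0.2, 0.5, 0.1]
opening: 0.529
grip_force: 0.0
```

Call:
step_arm(
  moves=[
    {"tx":0,"ty":0,"tz":0,"roll":0},
    {"tx":0,"ty":0,"tz":0,"roll":0},
    {"tx":0,"ty":0,"tz":0,"roll":0},
    {"tx":0,"ty":0,"tz":0,"roll":0},
    {"tx":0,"ty":0,"tz":0,"roll":0},
  ],
  grip=10,
)

```text
t: 29.57
eef_pos: [469.2, -189.8, 153.5]
tcp_rot: [3.141, 0.0, 3.112]
ft_force: [-0.1, 1.1, 0.7]
opening: 0.269
grip_force: 30.0
```

Call:
step_arm(
  moves=[
    {"tx":0,"ty":0,"tz":-3,"roll":0},
    {"tx":0,"ty":0,"tz":-8,"roll":0},
    {"tx":0,"ty":0,"tz":-14,"roll":0},
    {"tx":0,"ty":0,"tz":-21,"roll":0},
    {"tx":0,"ty":0,"tz":-28,"roll":0},
    {"tx":0,"ty":0,"tz":-36,"roll":0},
    {"tx":0,"ty":0,"tz":-45,"roll":0},
    {"tx":0,"ty":0,"tz":-58,"roll":0},
    {"tx":0,"ty":0,"tz":-76,"roll":0},
    {"tx":0,"ty":0,"tz":-98,"roll":0},
    {"tx":0,"ty":4,"tz":-116,"roll":0},
    {"tx":0,"ty":20,"tz":-123,"roll":0},
  ],
)

```text
t: 30.57
eef_pos: [470.4, -171.2, 279.4]
tcp_rot: [-3.14, 0.003, 3.11]
ft_force: [-0.0, 0.4, -4.8]
opening: 0.269
grip_force: 30.0
```

Call:
step_arm(
  moves=[
    {"tx":0,"ty":24,"tz":0,"roll":0},
    {"tx":1,"ty":55,"tz":0,"roll":0},
    {"tx":2,"ty":90,"tz":0,"roll":0},
    {"tx":3,"ty":125,"tz":0,"roll":0},
    {"tx":3,"ty":160,"tz":0,"roll":0},
    {"tx":4,"ty":195,"tz":0,"roll":0},
    {"tx":5,"ty":226,"tz":10,"roll":0},
    {"tx":5,"ty":250,"tz":30,"roll":0},
    {"tx":5.3,"ty":262,"tz":55,"roll":0},
    {"tx":5.3,"ty":266,"tz":80,"roll":0},
    {"tx":5.3,"ty":266,"tz":100,"roll":0},
    {"tx":5.3,"ty":266,"tz":110,"roll":0},
  ],
)

```text
t: 31.57
eef_pos: [471.5, 96.7, 164.8]
tcp_rot: [-3.141, -0.003, 3.113]
ft_force: [-0.2, 0.7, -3.4]
opening: 0.265
grip_force: 30.0
```

Call:
step_arm(
  moves=[
    {"tx":0,"ty":0,"tz":15,"roll":0},
    {"tx":0,"ty":0,"tz":35,"roll":0},
    {"tx":0,"ty":0,"tz":57,"roll":0},
    {"tx":0,"ty":0,"tz":76,"roll":0},
    {"tx":0,"ty":0,"tz":89,"roll":0},
    {"tx":0,"ty":0,"tz":96,"roll":0},
    {"tx":0,"ty":0,"tz":99,"roll":0},
    {"tx":0,"ty":0,"tz":101,"roll":0},
    {"tx":0,"ty":0,"tz":102,"roll":0},
    {"tx":0,"ty":0,"tz":102,"roll":0},
    {"tx":0,"ty":0,"tz":102,"roll":0},
  ],
)

```text
t: 32.48
eef_pos: [472.8, 96.2, 65.0]
tcp_rot: [3.141, 0.001, 3.112]
ft_force: [0.4, 0.8, -3.5]
opening: 0.265
grip_force: 30.0
```

Call:
step_arm(
  moves=[
    {"tx":0,"ty":0,"tz":0.8,"roll":0},
    {"tx":0,"ty":0,"tz":1.5,"roll":0},
    {"tx":0,"ty":0,"tz":1.8,"roll":0},
    {"tx":0,"ty":0,"tz":1.8,"roll":0},
  ],
)

```text
t: 32.82
eef_pos: [472.9, 96.4, 63.4]
tcp_rot: [3.141, 0.002, 3.112]
ft_force: [-2.1, 1.2, 5.7]
opening: 0.262
grip_force: 30.0
```

Call:
step_arm(
  moves=[
    {"tx":0,"ty":0,"tz":0,"roll":0},
    {"tx":0,"ty":0,"tz":0,"roll":0},
    {"tx":0,"ty":0,"tz":0,"roll":0},
    {"tx":0,"ty":0,"tz":-8,"roll":0},
    {"tx":0,"ty":0,"tz":-28,"roll":0},
    {"tx":0,"ty":6,"tz":-42,"roll":0},
    {"tx":2,"ty":28,"tz":-46,"roll":0},
    {"tx":4,"ty":56,"tz":-46,"roll":0},
    {"tx":4.7,"ty":73,"tz":-46,"roll":0},
    {"tx":4.7,"ty":77,"tz":-46,"roll":0},
    {"tx":4.7,"ty":77,"tz":-46,"roll":0},
    {"tx":4.7,"ty":77,"tz":-46,"roll":0},
  ],
  grip=50,
)

```text
t: 33.82
eef_pos: [470.0, 173.0, 108.8]
tcp_rot: [-3.141, -0.0, 3.112]
ft_force: [0.2, -0.2, -0.9]
opening: 0.527
grip_force: 0.0
```

Run:
```python
from cell import env, optics
from h import *
for i in range(4): c=optics.read_camera("wrist")
s=env.state(); print(s["t"],s["eef_pos"]); np.savez("pics/we.npz",**c)
g=cv2.GaussianBlur(cv2.cvtColor(c["pixels"],cv2.COLOR_BGR2GRAY),(0,0),1)
u,v=proj(c,[[470.5,173.8,84]])[0]; r=np.linalg.norm(proj(c,[[470.5,186.8,84]])[0]-[u,v]); print("pred",u,v,r)
x,y=int(u)-40,int(v)-40
h=cv2.HoughCircles(cv2.resize(g[y:y+80,x:x+80],None,fx=4,fy=4),cv2.HOUGH_GRADIENT_ALT,1.5,10,param1=60,param2=0.5,minRadius=int(3.3*r),maxRadius=int(4.6*r))
if h is not None:
    for q in h.reshape(-1,h.shape[-1])[:, :3]:
        p=((q[0]+.5)/4-.5+x,(q[1]+.5)/4-.5+y); print(p,q[2]/4,plane(c,[p],84))
# check with small's known offset: same detector on large knob
```

```text
34.0167 [470.16241538 172.50638687 108.59089131]
pred 285.99000160813256 245.09720845306546 18.676197404834696
```

Run:
```python
from h import *
c=load("we")
im=c["pixels"]; g=cv2.cvtColor(im,cv2.COLOR_BGR2GRAY)
x,y=246,205; k=cv2.GaussianBlur(cv2.resize(g[y:y+80,x:x+80],None,fx=4,fy=4,interpolation=cv2.INTER_CUBIC),(0,0),2)
for p2 in (40,30,20):
    h=cv2.HoughCircles(k,cv2.HOUGH_GRADIENT,1,30,param1=40,param2=p2,minRadius=60,maxRadius=84)
    if h is not None:
        for q in h[0][:4]:
            p=((q[0]+.5)/4-.5+x,(q[1]+.5)/4-.5+y); print(p2,np.round(p,1),q[2]/4,plane(c,[p],84).round(1))
        break
hsv=cv2.cvtColor(im,cv2.COLOR_BGR2HSV); m=((hsv[...,1]<45)&(hsv[...,2]>90)).astype(np.uint8)
n,l,st,ce=cv2.connectedComponentsWithStats(m)
for i in range(1,n):
    if st[i,4]>300: print(st[i],ce[i].round(1))
print(proj(c,[[470.5,173.8-24,56],[470.5,173.8+24,56],[470.5-24,173.8,56],[470.5+24,173.8,56]]).round(1))
print(g[205:285:4,286].tolist())
```

```text
20 [285. 247.] 18.625 [[471.9 173.1  84. ]]
[  0 156  35 124 818] [ 13.1 223.7]
[ 149  189   82   81 4979] [190.2 230.1]
[ 255  189   60   73 3250] [284.5 225. ]
[[255.  231.4]
 [316.2 229.7]
 [284.7 201.1]
 [286.4 258.3]]
[174, 175, 176, 176, 109, 114, 169, 200, 203, 198, 201, 202, 201, 200, 195, 165, 161, 157, 166, 169]
```

The circle fit puts the medium knob at (471.5,173.1). Descending and gripping.

Call:
step_arm(
  moves=[
    {"tx":-1.2,"ty":0.6,"tz":10,"roll":0},
    {"tx":-1.2,"ty":0.6,"tz":27,"roll":0},
    {"tx":-1.2,"ty":0.6,"tz":41,"roll":0},
    {"tx":-1.2,"ty":0.6,"tz":48,"roll":0},
    {"tx":-1.2,"ty":0.6,"tz":49,"roll":0},
    {"tx":-1.2,"ty":0.6,"tz":49,"roll":0},
  ],
)

```text
t: 34.52
eef_pos: [471.2, 173.7, 59.2]
tcp_rot: [-3.141, -0.001, 3.111]
ft_force: [0.9, 0.1, -0.5]
opening: 0.524
grip_force: 0.0
```

Call:
step_arm(
  moves=[
    {"tx":0,"ty":0,"tz":0,"roll":0},
    {"tx":0,"ty":0,"tz":0,"roll":0},
    {"tx":0,"ty":0,"tz":0,"roll":0},
    {"tx":0,"ty":0,"tz":0,"roll":0},
    {"tx":0,"ty":0,"tz":0,"roll":0},
  ],
  grip=10,
)

```text
t: 34.93
eef_pos: [471.5, 174.0, 60.0]
tcp_rot: [3.141, 0.001, 3.112]
ft_force: [0.2, 0.4, 2.4]
opening: 0.259
grip_force: 30.0
```

Call:
step_arm(
  moves=[
    {"tx":0,"ty":0,"tz":-8,"roll":0},
    {"tx":0,"ty":0,"tz":-24,"roll":0},
    {"tx":0,"ty":0,"tz":-48,"roll":0},
    {"tx":0,"ty":0,"tz":-76,"roll":0},
    {"tx":0,"ty":0,"tz":-104,"roll":0},
    {"tx":0,"ty":0,"tz":-132,"roll":0},
    {"tx":0,"ty":0,"tz":-160,"roll":0},
    {"tx":0,"ty":-4,"tz":-186,"roll":0},
    {"tx":0,"ty":-18,"tz":-206,"roll":0},
    {"tx":-1,"ty":-42,"tz":-214,"roll":0},
    {"tx":-2,"ty":-74,"tz":-214,"roll":0},
    {"tx":-3,"ty":-108,"tz":-214,"roll":0},
  ],
)

```text
t: 35.93
eef_pos: [470.5, 65.2, 274.7]
tcp_rot: [3.141, 0.001, 3.114]
ft_force: [0.8, -0.1, -2.8]
opening: 0.266
grip_force: 30.0
```

Call:
step_arm(
  moves=[
    {"tx":-1,"ty":-34,"tz":0,"roll":0},
    {"tx":-2,"ty":-68,"tz":0,"roll":0},
    {"tx":-3,"ty":-102,"tz":0,"roll":0},
    {"tx":-4,"ty":-136,"tz":0,"roll":0},
    {"tx":-5,"ty":-170,"tz":0,"roll":0},
    {"tx":-6,"ty":-204,"tz":0,"roll":0},
    {"tx":-6,"ty":-232,"tz":6,"roll":0},
    {"tx":-6.5,"ty":-250,"tz":18,"roll":0},
    {"tx":-6.5,"ty":-256,"tz":36,"roll":0},
    {"tx":-6.5,"ty":-256,"tz":54,"roll":0},
    {"tx":-6.5,"ty":-256,"tz":68,"roll":0},
    {"tx":-6.5,"ty":-256,"tz":76,"roll":0},
  ],
)

```text
t: 36.93
eef_pos: [469.0, -190.1, 196.3]
tcp_rot: [3.14, -0.002, 3.111]
ft_force: [1.2, -0.4, -3.2]
opening: 0.265
grip_force: 30.0
```

Call:
step_arm(
  moves=[
    {"tx":0,"ty":0,"tz":5,"roll":0},
    {"tx":0,"ty":0,"tz":9,"roll":0},
    {"tx":0,"ty":0,"tz":12,"roll":0},
    {"tx":0,"ty":0,"tz":15,"roll":0},
    {"tx":0,"ty":0,"tz":19,"roll":0},
    {"tx":0,"ty":0,"tz":23,"roll":0},
    {"tx":0,"ty":0,"tz":27,"roll":0},
    {"tx":0,"ty":0,"tz":31,"roll":0},
    {"tx":0,"ty":0,"tz":34,"roll":0},
    {"tx":0,"ty":0,"tz":36,"roll":0},
    {"tx":0,"ty":0,"tz":36,"roll":0},
    {"tx":0,"ty":0,"tz":36,"roll":0},
  ],
)

```text
t: 37.93
eef_pos: [470.0, -190.3, 161.5]
tcp_rot: [3.141, 0.0, 3.112]
ft_force: [-0.2, 0.2, -1.1]
opening: 0.261
grip_force: 30.0
```

```bash
sed -i 's/range(12)/range(16)/' f.py; python3 f.py
```

```text
38.7333 [ 3.1000e-01  1.0900e+00  8.0000e-02  4.6996e+02 -1.9028e+02  1.6164e+02] 0.52
```

Call:
step_arm(
  moves=[
    {"tx":0,"ty":0,"tz":0.5,"roll":0},
    {"tx":0,"ty":0,"tz":0.5,"roll":0},
    {"tx":0,"ty":0,"tz":0.5,"roll":0},
    {"tx":0,"ty":0,"tz":0.5,"roll":0},
    {"tx":0,"ty":0,"tz":-8,"roll":0},
    {"tx":0,"ty":0,"tz":-26,"roll":0},
    {"tx":0,"ty":0,"tz":-52,"roll":0},
    {"tx":0,"ty":4,"tz":-76,"roll":0},
    {"tx":1,"ty":22,"tz":-90,"roll":0},
    {"tx":2,"ty":50,"tz":-92,"roll":0},
    {"tx":3,"ty":84,"tz":-92,"roll":0},
    {"tx":4,"ty":118,"tz":-92,"roll":0},
  ],
  grip=50,
)

```text
t: 39.73
eef_pos: [469.2, -71.3, 254.6]
tcp_rot: [-3.141, 0.001, 3.11]
ft_force: [-0.4, 0.4, 0.4]
opening: 0.524
grip_force: 0.0
```

Call:
step_arm(
  moves=[
    {"tx":1,"ty":34,"tz":0,"roll":0},
    {"tx":3,"ty":68,"tz":0,"roll":0},
    {"tx":5,"ty":102,"tz":5,"roll":0},
    {"tx":7,"ty":136,"tz":20,"roll":0},
    {"tx":9,"ty":165,"tz":45,"roll":0},
    {"tx":10,"ty":184,"tz":72,"roll":0},
    {"tx":11,"ty":190,"tz":84,"roll":0},
    {"tx":11,"ty":190,"tz":84,"roll":0},
    {"tx":11,"ty":190,"tz":84,"roll":0},
    {"tx":11,"ty":190,"tz":84,"roll":0},
  ],
)

```text
t: 40.57
eef_pos: [464.8, 117.6, 170.8]
tcp_rot: [3.141, 0.002, 3.111]
ft_force: [-0.5, 0.3, -0.5]
opening: 0.526
grip_force: 0.0
```

```bash
python3 snap.py wf
python3 - <<'E'
from edge import *
for n in ("w3","wd","wf"):
    a=load(n)
    j0,j1=proj(a,[[412,-29.1,105.5],[458,-30,105.1]]); J=fit(a,j0,j1,-1); o,nn=line(a,J[3],0)
    zj=(nn@o-nn[0]*440-nn[1]*-29.62)/nn[2]; print(n,"jaw",J[1],round(J[2],2),round(zj,2))
    for z in (104,101,99,97,95,93,91,89):
        p0,p1=proj(a,[[427,-21.6,z],[465,-22.2,z]])
        try: P=fit(a,p0,p1,-1,2)
        except Exception as e: continue
        o,nn=line(a,P[3],0); zp=(nn@o-nn[0]*440-nn[1]*-21.86)/nn[2]; print(z,P[1],round(P[2],2),"ptr z",round(zp,2),"above mid",round(zp-zj+10.5,2))
E
```

```text
40.8667 [464.35073408 117.63074177 170.14365857]
w3 jaw 55 0.06 105.89
104 44 0.05 ptr z 101.15 above mid 5.76
101 44 0.05 ptr z 101.15 above mid 5.76
99 27 0.05 ptr z 101.13 above mid 5.74
95 38 0.25 ptr z 95.2 above mid -0.19
93 18 0.05 ptr z 95.02 above mid -0.38
wd jaw 55 0.06 105.48
104 43 0.05 ptr z 100.74 above mid 5.75
101 44 0.05 ptr z 100.73 above mid 5.74
99 34 0.04 ptr z 100.72 above mid 5.74
95 27 0.16 ptr z 94.61 above mid -0.37
93 31 0.09 ptr z 94.59 above mid -0.39
wf jaw 55 0.05 105.47
101 44 0.05 ptr z 99.01 above mid 4.04
99 44 0.05 ptr z 99.02 above mid 4.04
97 24 0.03 ptr z 98.95 above mid 3.97
93 39 0.1 ptr z 93.5 above mid -1.48
91 16 0.06 ptr z 93.37 above mid -1.6
```

Small plus medium puts the pointer's top at about z 99, between the jaws (84.3–100.4). The weighing is done. Next I'll check the lid's position before going behind it.

Run:
```python
from h import *
t=load("top0"); g=cv2.cvtColor(t["pixels"],cv2.COLOR_BGR2GRAY)
hsv=cv2.cvtColor(t["pixels"],cv2.COLOR_BGR2HSV)
m=((hsv[...,0]<35)&(hsv[...,1]>60)&(hsv[...,2]>60))
for col in (200,225,250):
    r=np.where(m[170:275,col])[0]+170; print(col,r.min(),r.max(),plane(t,[(col,r.min())],[247]).round(1),plane(t,[(col,r.max())],[94]).round(1))
print(plane(t,[(215,181)],[170]))
```

```text
200 188 263 [[582.4 197.7 247. ]] [[406.1 230.8  94. ]]
225 189 263 [[578.6 137.7 247. ]] [[405.  162.6  94. ]]
250 189 264 [[577.3  78.  247. ]] [[401.2  94.9  94. ]]
[[615.12065904 176.04211461 170.        ]]
```

Call:
step_arm(
  moves=[
    {"tx":0,"ty":0,"tz":-20,"roll":0},
    {"tx":0,"ty":0,"tz":-50,"roll":0},
    {"tx":0,"ty":0,"tz":-82,"roll":0},
    {"tx":-6,"ty":2,"tz":-105,"roll":0},
    {"tx":-24,"ty":3,"tz":-114,"roll":0},
    {"tx":-50,"ty":3,"tz":-115,"roll":0},
    {"tx":-80,"ty":3,"tz":-115,"roll":0},
    {"tx":-110,"ty":3,"tz":-115,"roll":0},
    {"tx":-134,"ty":3,"tz":-115,"roll":0},
    {"tx":-146,"ty":3,"tz":-115,"roll":0},
    {"tx":-150,"ty":3,"tz":-110,"roll":0},
    {"tx":-150,"ty":3,"tz":-105,"roll":0},
  ],
  grip=0,
)

```text
t: 41.87
eef_pos: [614.4, 116.3, 273.8]
tcp_rot: [3.141, -0.0, 3.111]
ft_force: [0.3, -0.4, -0.1]
opening: 0.007
grip_force: 0.0
```

Call:
step_arm(
  moves=[
    {"tx":0,"ty":0,"tz":10,"roll":0},
    {"tx":0,"ty":0,"tz":28,"roll":0},
    {"tx":0,"ty":0,"tz":46,"roll":0},
    {"tx":0,"ty":0,"tz":57,"roll":0},
    {"tx":5,"ty":0,"tz":60,"roll":0},
    {"tx":12,"ty":0,"tz":60,"roll":0},
    {"tx":20,"ty":0,"tz":60,"roll":0},
    {"tx":28,"ty":0,"tz":60,"roll":0},
    {"tx":36,"ty":0,"tz":60,"roll":0},
    {"tx":44,"ty":0,"tz":60,"roll":0},
    {"tx":52,"ty":0,"tz":61,"roll":0},
    {"tx":60,"ty":0,"tz":62,"roll":0},
  ],
)

```text
t: 42.87
eef_pos: [553.6, 118.4, 213.1]
tcp_rot: [3.141, 0.001, 3.112]
ft_force: [1.5, 1.9, 1.8]
opening: 0.007
grip_force: 1.0
```

Call:
step_arm(
  moves=[
    {"tx":13,"ty":0,"tz":2,"roll":0},
    {"tx":26,"ty":0,"tz":4,"roll":0},
    {"tx":37,"ty":0,"tz":8,"roll":0},
    {"tx":48,"ty":0,"tz":14,"roll":0},
    {"tx":58,"ty":0,"tz":20,"roll":0},
    {"tx":67,"ty":0,"tz":28,"roll":0},
    {"tx":76,"ty":0,"tz":36,"roll":0},
    {"tx":84,"ty":0,"tz":45,"roll":0},
    {"tx":90,"ty":0,"tz":54,"roll":0},
    {"tx":96,"ty":0,"tz":64,"roll":0},
    {"tx":101,"ty":0,"tz":75,"roll":0},
    {"tx":104,"ty":0,"tz":84,"roll":0},
  ],
)

```text
t: 43.87
eef_pos: [448.9, 121.5, 128.0]
tcp_rot: [-3.142, -0.001, 3.112]
ft_force: [1.3, 1.3, 0.2]
opening: 0.003
grip_force: 0.4
```

Call:
step_arm(
  moves=[
    {"tx":2,"ty":0,"tz":7,"roll":0},
    {"tx":3,"ty":0,"tz":13,"roll":0},
    {"tx":4,"ty":0,"tz":18,"roll":0},
    {"tx":4,"ty":0,"tz":21,"roll":0},
    {"tx":4,"ty":0,"tz":22,"roll":0},
    {"tx":4,"ty":0,"tz":22,"roll":0},
  ],
)

```text
t: 44.37
eef_pos: [446.3, 121.6, 106.5]
tcp_rot: [3.142, -0.0, 3.112]
ft_force: [-1.1, 0.6, -0.0]
opening: 0.002
grip_force: 0.0
```

Call:
step_arm(
  moves=[
    {"tx":0,"ty":0,"tz":1,"roll":0},
    {"tx":0,"ty":0,"tz":2,"roll":0},
    {"tx":0,"ty":0,"tz":3,"roll":0},
    {"tx":0,"ty":0,"tz":3,"roll":0},
  ],
)

```text
t: 44.7
eef_pos: [446.3, 121.6, 103.5]
tcp_rot: [3.141, 0.0, 3.112]
ft_force: [0.2, 1.0, -0.3]
opening: 0.006
grip_force: 0.0
```

Run:
```python
from cell import env, optics
from h import *
c=optics.read_camera("top"); np.savez("pics/top5.npz",**c); s=optics.read_camera("scene"); np.savez("pics/scene5.npz",**s)
print(env.state()["t"],env.state()["ft_force"])
hsv=cv2.cvtColor(c["pixels"],cv2.COLOR_BGR2HSV)
m=((hsv[...,0]<35)&(hsv[...,1]>60)&(hsv[...,2]>60))
for col in (180,185,190,265): 
    r=np.where(m[170:285,col])[0]+170; print(col,len(r),r.min() if len(r) else 0,r.max() if len(r) else 0)
# expected rows of front/back edge of shut lid, outer face z=102
for y in (60,285):
    print(y,proj(c,[[555+.03*(y-171),y,102],[405+.03*(y-171),y,102],[405+.03*(y-171),y,94]]).round(1).tolist())
hs=cv2.cvtColor(s["pixels"],cv2.COLOR_BGR2HSV); ms=((hs[...,0]<35)&(hs[...,1]>60)&(hs[...,2]>60)).astype(np.uint8); ms[:140]=0; ms[240:]=0; ms[:,:265]=0; ms[:,420:]=0
k=max(cv2.findContours(ms,0,2)[0],key=cv2.contourArea); print(cv2.boundingRect(k),cv2.approxPolyDP(k,4,True).reshape(-1,2).tolist())
P=[[x+.03*(y-171),y,z] for x in(405,555) for y in(41,301) for z in(0,94,102)]
print(proj(s,P).round(0).tolist())
```

```text
44.8 [-0.00913158 -0.47037786  0.49811141]
180 46 206 261
185 73 205 284
190 58 205 284
265 24 207 264
60 [[262.0, 208.1], [262.7, 263.6], [262.9, 263.6]]
285 [[180.0, 207.4], [179.4, 262.4], [180.2, 262.4]]
(276, 141, 104, 91) [[365, 141], [330, 154], [322, 166], [314, 154], [318, 151], [307, 154], [305, 163], [277, 172], [276, 194], [297, 230], [375, 202], [379, 180], [365, 160]]
[[276.0, 194.0], [276.0, 174.0], [276.0, 172.0], [348.0, 169.0], [352.0, 149.0], [353.0, 147.0], [299.0, 230.0], [300.0, 211.0], [301.0, 209.0], [373.0, 202.0], [380.0, 182.0], [380.0, 180.0]]
```

The lid outline matches the shut position. I'll press it gently home.

Call:
step_arm(
  moves=[
    {"tx":0,"ty":0,"tz":0.7,"roll":0},
    {"tx":0,"ty":0,"tz":1.4,"roll":0},
    {"tx":0,"ty":0,"tz":1.4,"roll":0},
  ],
)

```text
t: 45.05
eef_pos: [446.3, 121.6, 102.7]
tcp_rot: [3.141, 0.001, 3.112]
ft_force: [-2.1, 0.2, 8.2]
opening: 0.005
grip_force: 4.4
```

Call:
step_arm(
  moves=[
    {"tx":0,"ty":0,"tz":0.4,"roll":0},
    {"tx":0,"ty":0,"tz":0.8,"roll":0},
    {"tx":0,"ty":0,"tz":0.8,"roll":0},
  ],
)

```text
t: 45.3
eef_pos: [446.3, 121.6, 102.6]
tcp_rot: [3.141, 0.001, 3.112]
ft_force: [-4.7, -0.9, 20.3]
opening: 0.005
grip_force: 10.4
```

Call:
step_arm(
  moves=[
    {"tx":0,"ty":0,"tz":-8,"roll":0},
    {"tx":0,"ty":0,"tz":-24,"roll":0},
    {"tx":0,"ty":0,"tz":-44,"roll":0},
    {"tx":-10,"ty":0,"tz":-62,"roll":0},
    {"tx":-18,"ty":-4,"tz":-69,"roll":0},
    {"tx":-18,"ty":-4,"tz":-69,"roll":0},
    {"tx":-18,"ty":-4,"tz":-69,"roll":0},
    {"tx":-18,"ty":-4,"tz":-69,"roll":0},
  ],
)

```text
t: 45.97
eef_pos: [463.3, 116.8, 169.3]
tcp_rot: [-3.141, -0.002, 3.111]
ft_force: [-0.1, 1.1, 0.2]
opening: 0.005
grip_force: 0.0
```

```bash
python3 snap.py wg
python3 - <<'E'
from cell import env, optics
from edge import *
a=load("wg")
j0,j1=proj(a,[[412,-29.1,105.5],[458,-30,105.1]]); J=fit(a,j0,j1,-1); o,nn=line(a,J[3],0)
zj=(nn@o-nn[0]*440-nn[1]*-29.62)/nn[2]
p0,p1=proj(a,[[427,-21.6,99],[465,-22.2,99]]); P=fit(a,p0,p1,-1,2); o,nn=line(a,P[3],0); zp=(nn@o-nn[0]*440-nn[1]*-21.86)/nn[2]; print("above mid",zp-zj+10.5,P[1],P[2])
c=optics.read_camera("top"); t=load("top0")
d=cv2.absdiff(cv2.GaussianBlur(c["pixels"],(3,3),0),cv2.GaussianBlur(t["pixels"],(3,3),0)).max(2)
for n,(x,y) in {"bottle":(110,278),"jar":(463,247),"spat":(280,170)}.items(): print(n,d[y-22:y+22,x-22:x+22].mean(), (d[y-22:y+22,x-22:x+22]>60).sum())
# shut-lid edges from scene view
s=optics.read_camera("scene"); hs=cv2.cvtColor(s["pixels"],cv2.COLOR_BGR2HSV); ms=((hs[...,0]<35)&(hs[...,1]>60)&(hs[...,2]>60)).astype(np.uint8); ms[:140]=0; ms[240:]=0; ms[:,:265]=0; ms[:,420:]=0
k=max(cv2.findContours(ms,0,2)[0],key=cv2.contourArea); print(cv2.approxPolyDP(k,3,True).reshape(-1,2).tolist(), env.state()["t"])
E
```

```text
46.2667 [463.8354747  117.06299834 169.98509836]
above mid 4.075894226867746 44 0.04560379396269759
bottle 5.412190082644628 0
jar 0.684400826446281 0
spat 2.12396694214876 9
[[364, 141], [330, 154], [322, 167], [315, 159], [312, 164], [306, 162], [277, 172], [276, 194], [297, 230], [374, 203], [379, 180], [365, 160]] 46.3667
```

```bash
python3 -c "
from cell import env
print(env.job_done())"
```

```text
the job is handed in; nothing more can be done
None
```

I handed the job in at about 46 s: the small and medium weights are on the pan, and the pointer is at rest between the jaws (about 4 mm above middle, roughly 1.5 mm clear of the upper jaw); the large weight was tried first, then put back in the case; the lid is pressed shut, and the bottle, jar and spatula look unmoved in the top camera.

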